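# Bring the plug-in cell bank into service

## Task

While the cell bank is still unconnected, set every loose cell into a free bay of it, upright and fully down between its neighbours, without disturbing the cells already there. Only when all are in, connect the bank: feed the round feeder bar into the round collet and the square one into the square collet until each meets its stop, and swing each collet's lever fully closed. Leave the beaker and the dropper bottle behind the bank alone.

Things in the scene. Friction and masses are not known exactly. Their poses are not given: they have to be found in the camera images.
- bank: fixed cell bank, an aluminium base 115 x 380 mm on rubber feet. Origin on the worktop under its centre; z up, y along the row of cells (left seen from the robot), x to the back. At each end (y = 104 to 180 mm from the centre) a grey end block 60 mm wide, top at z = 90 mm, with a brass collet nose facing outward along y: round at the +y end, square at the -y end
- bay_mid (a point): middle of the floor of bay 3, at (0, 0, 24) mm in the bank's frame. The seven bays have their centres at y = +87, +58, +29, 0, -29, -58, -87 mm (bay 0 to bay 6), x = 0, floor z = 24 mm. Black ribs 2 mm thick and 10 mm high part them: a bay is 27 mm clear along y, and 64 mm along x between lips 10 mm high. A cell stands with its thickness along the bank's y
- stop_round (a point): centre of the depth stop at the bottom of the round collet's bore, at (0, +118, 64) mm in the bank's frame. The face of the nose is at y = +190 mm: from there the bore runs level in the bank's -y direction, 72 mm to the stop; 26.5 mm across, its mouth widened to 35 mm over the first 10 mm
- stop_square (a point): centre of the depth stop at the bottom of the square collet's bore, at (0, -118, 64) mm in the bank's frame. The face of the nose is at y = -190 mm: from there the bore runs level in the bank's +y direction, 72 mm to the stop; 22.5 mm square, sides level and upright, its mouth widened to 31 mm over the first 10 mm
- lever_round (a joint): lever on top of the round collet's end block, pivot upright at (0, +150) mm in the bank's frame; 0 rad = open, pointing to the bank's -x (front); it turns clockwise from above to 1.4 = fully closed, outward over the bar. Stays where left; 3 to 5 N at the knob. Closing lowers a jaw 3 mm onto the bar, so no bar passes a closed collet
- knob_round (a point): centre of the black upright knob at the end of that lever: cylinder 18 mm across, 34 mm tall (z = 97 to 131 mm), 54 mm from the pivot, on a lever arm whose top is at z = 102 mm
- lever_square (a joint): lever on top of the square collet's end block, pivot upright at (0, -150) mm in the bank's frame; 0 = open, pointing to the bank's -x; it turns counter-clockwise seen from above to 1.4 = fully closed, pointing outward over the bar. Otherwise like the other lever
- knob_square (a point): centre of the knob of that lever, like the other one
- bar_round: feeder bar: round copper shank 24 mm across and 95 mm long, with a black grip block 45 mm long, 26 mm wide and 24 mm high behind it. Lies on the worktop. Origin: under the centre of the grip block, on its underside; x along the bar to the tip, z up at the start (a knock may roll it over). The bar's axis is 12 mm from the origin along z, the tip 117.5 mm ahead. 0.25 kg
- bar_round_tip (a point): centre of the round bar's end face
- bar_square: feeder bar like the round one, with a square copper shank 20 x 20 mm and a grip block 26 mm wide and 20 mm high; its axis is 10 mm from the origin along its z, the tip 117.5 mm ahead
- bar_square_tip (a point): centre of the square bar's end face
- cell_a: loose plug-in cell, a grey slab 60 mm wide (its x), 24 mm thick (its y) and 80 mm high with a white top and two brass ports (to 91 mm); its black foot (bottom 6 mm) is 2 mm smaller all round. Stands upright on the worktop; origin under its centre, z up. A half turn about z makes no difference. Mass about 0.16 kg. May be absent (None)
- cell_b: loose plug-in cell, a grey slab 60 mm wide (its x), 24 mm thick (its y) and 80 mm high with a white top and two brass ports (to 91 mm); its black foot (bottom 6 mm) is 2 mm smaller all round. Stands upright on the worktop; origin under its centre, z up. A half turn about z makes no difference. Mass about 0.16 kg. May be absent (None)
- cell_c: loose plug-in cell, a grey slab 60 mm wide (its x), 24 mm thick (its y) and 80 mm high with a white top and two brass ports (to 91 mm); its black foot (bottom 6 mm) is 2 mm smaller all round. Stands upright on the worktop; origin under its centre, z up. A half turn about z makes no difference. Mass about 0.16 kg. May be absent (None)
- mate0: cell of the same kind that stands loose in bay 0 of the bank from the start; None when that bay is free. Bay 6 is always free at the start, and so is one of bays 0 and 1 and one of bays 3 and 4
- mate1: the like for bay 1
- mate2: the like for bay 2
- mate3: the like for bay 3
- mate4: the like for bay 4
- mate5: the like for bay 5
- stand_clamp: fixed laboratory stand behind the bank, to be kept clear of: origin on the worktop under its foot; upright rod to z = 0.7 m, and a clamp arm at z = 0.17 to 0.40 m that runs from 80 mm to the left to 180 mm to the right of the origin, and up to 80 mm nearer to the robot. A bench instrument 90 mm high stands to its left, front 90 mm nearer to the robot than the origin
- beaker: glass beaker 55 mm across, 70 mm high, behind the bank, to be left alone; origin under its centre
- dropper: amber dropper bottle 37 mm across, 102 mm high, to be left alone; origin under its centre

How it is judged:
By the outcome, as a careful person would: the job done as asked, in the order asked, and still so for the second after the job is handed in, with the robot touching nothing.
Of mate0, mate1 only 1 to 1 are there at a start; the rules pass over those that are not, and their reading is None.
Of mate3, mate4 only 1 to 1 are there at a start; the rules pass over those that are not, and their reading is None.
Of cell_a, cell_b, cell_c only 2 to 3 are there at a start; the rules pass over those that are not, and their reading is None.
At some moment in a run one of bar_round, bar_square may be knocked a few centimetres aside while the robot is not near it.
It also fails if it takes over 210 s, if anything falls off the work surface, if the arm or the gripper's body presses on something with over 40 N, if the wrist force passes 120 N, or if a joint passes its speed limit or range.

## Robot

A 6-joint arm with a two-finger parallel gripper is mounted at the origin on a cart in front of the work surface, level with it; the furniture and walls round the work are solid. World frame = base frame: x ahead of the robot, y to its left, z up, the work surface at z = 0. Lengths are in m, angles in rad, forces in N, time in s.
With the tool pointing down it reaches from about 0.275 to 0.85 m from the base axis. Payload 19 kg.
Tool frame: the origin (TCP) lies midway between the tips of the shut fingers; the grasp point (between the pads) lies 19 mm behind it; z points along the fingers, y is the line along which they close (so a half turn about z gives the same grasp; the last joint's range is limited). The gripper opens to 85 mm and grips with 20 to 120 N. Pads are 22 mm wide; open, the fingers measure 114 mm over their backs; the gripper's body (76 mm by 85 mm) begins 54 mm behind the grasp point. The pads swing forward as they close: fully open they stand 13 mm farther back than shut.
Start: joints at [1.063, 0.15, 1.437, -0, 1.554, -0.134], TCP at [0.21, 0.535, 0.231] pointing down, gripper open.
Joint ranges: [-2.8, 2.8], [-0.68, 2.1], [0.12, 2.68], [-1.39, 4.53], [0.16, 2.79], [-2.81, 2.81]. Speed limits (rad/s): [1.89, 1.89, 2.22, 3.01, 3.01, 3.01].

## Interface

Orientations are given as [roll, pitch, yaw] about the fixed x, y, z axes, in that order (R = Rz(yaw) Ry(pitch) Rx(roll)).
In Python, from bench import monitor, vision, close_job gives the robot as it stands.
- The arm moves only by the shell command python3 -m creep 'ROWS' [FORCE]. ROWS is a JSON object of lists of equal length, an entry for each row: "jaw": the opening, from -1 (shut) to 1 (fully open); "xyz": the shift along the tool's x, y, z as a fraction of full scale, a list of three; "rotation": the turn, a rotation vector about the tool's x, y, z as a fraction of full scale, a list of three. A call has 1 to 8 rows; each row shifts and turns the commanded pose from where the row before left it, along the tool's axes as they then stand; what a row does not reach is not made up. Full scale, the value 1, is 0.04 m for a shift and 0.1 rad for a turn. A row lasts 1/8 s, in which the tool goes at most 62.5 mm and 10.7 degrees, less where a joint would pass 70% of its speed; a pose out of reach is approached as far as the arm can. A call with a number of a shift or a turn outside -1 to 1 is refused whole. A call with a gripper value outside its range is refused whole. The fingers move at their own pace and stop on an object; FORCE is the grip in N (left out, the last holds). Time passes only in rows, so rows that do not move let the fingers close. It gives the time, the measured TCP pose, the force, the opening and the grip force at its end, in the units of the state.
- monitor.observe(): the state, without advancing time (a new reading comes with each control period).
- vision.camera(name): name is "scene" or "top" or "wrist"; returns the picture (420x560x3 uint8, red, green, blue); there is no depth.
- vision.get_calibration(name): a dict with "vertical_fov" (degrees; the focal length in pixels is half the picture's height over the tangent of half this angle, whatever the lens; pixels are square), "cx", "cy" (the principal point, pixels), "extrinsics" (4x4, takes a point from camera to world coordinates); the wrist camera has in their place "mount" (4x4, takes a point from camera to tool coordinates, whose origin is the TCP and whose axes are the flange's). Camera axes: x right, y down, z forward; pixel columns grow to the right and rows downward; lengths in m; the calibration is good to about 2 mm. A picture is of the moment at which its call begins: read the wrist's pose just before it. get_calibration takes no time and is no camera call.
- close_job(): hands the job in; it is judged then, once.
The state is a dict: "clock": time; "joint_positions": joint angles; "qd": joint speeds; "tau": joint torques, N m; "ee_pos": TCP position; "ee_rot": TCP orientation; "ft_force": force on the tool from outside, world axes, zero at the start; "ft_torque": the same for the moment, N m; "width": finger opening in m; "gripper_force": force on a finger pad.
Only numpy, scipy, OpenCV 4.12 (cv2) and the standard library are available. Lean on these libraries where they do the work, as an engineer would, in place of code of your own. Each camera call takes 0.05 s, during which the arm holds its last target. There are 200 camera calls.

## Working session

There is one attempt and no reset: what is moved stays moved. The work goes in short steps, Python scripts to look and compute and a shell command to move; the robot and the scene stay as the last step left them, time stands still between calls to the robot, and variables do not carry over. Pictures are saved under pics/ and viewed, at most 14 in all, crops included, and the job is handed in when it is done.

```bash
ls; mkdir -p pics
python3 - <<'E'
from bench import monitor, vision
import cv2,json
for n in("scene","top"):
    im=vision.camera(n); cv2.imwrite(f"pics/{n}0.png",im[:,:,::-1]); 
    print(n,{k:(v.tolist() if hasattr(v,'tolist') else v) for k,v in vision.get_calibration(n).items()})
print(vision.get_calibration("wrist")); print(monitor.observe())
E
```

```text
pics
scene {'vertical_fov': 47.65433934217222, 'cx': 276.71907755284656, 'cy': 211.8411537961015, 'extrinsics': [[0.6014269406355477, -0.5780800590185557, 0.5514608603000476, -0.31985528148697645], [-0.7987640371361758, -0.42110997793641475, 0.429700360088644, -0.6373439597965099], [-0.01617553880658864, -0.698920476053961, -0.7150164474309813, 1.181004674868158], [0.0, 0.0, 0.0, 1.0]]}
top {'vertical_fov': 48.75568672467323, 'cx': 285.2412492760899, 'cy': 214.23427781062682, 'extrinsics': [[-0.011898417929547258, -0.9841980417122195, 0.1766710002818973, 0.250331311751629], [-0.9998025278711881, 0.014522115626347185, 0.013565154629317164, -0.005393226901315646], [-0.01591643531561356, -0.1764747088043138, -0.9841764802306935, 1.7498663173266304], [0.0, 0.0, 0.0, 1.0]]}
{'vertical_fov': 71.43202197773823, 'cx': 280.1905814761919, 'cy': 207.04122597566382, 'mount': array([[-1.08037155e-03, -9.57003622e-01, -2.90073956e-01,
         7.43633224e-02],
       [ 9.99999392e-01, -1.09759694e-03, -1.03306910e-04,
        -7.39933452e-04],
       [-2.19519201e-04, -2.90073892e-01,  9.57004226e-01,
        -1.41475627e-01],
       [ 0.00000000e+00,  0.00000000e+00,  0.00000000e+00,
         1.00000000e+00]])}
{'clock': 0.1, 'joint_positions': array([ 1.06302199e+00,  1.50928229e-01,  1.43794230e+00, -1.10308353e-05,
        1.55376215e+00, -1.33981538e-01]), 'qd': array([-0.00174616, -0.00252522, -0.00268061, -0.00178995,  0.00028364,
        0.00079128]), 'tau': array([ 4.53239671e-03, -7.14377332e+01, -5.71788526e+01, -2.40710197e-04,
        7.19347765e-03,  1.19705910e-04]), 'ee_pos': array([0.20987196, 0.53511033, 0.23075252]), 'ee_rot': array([-3.14056048e+00, -1.27997501e-04,  2.76779998e+00]), 'ft_force': array([-0.8524096 , -0.17038003,  0.28678003]), 'ft_torque': array([ 0.00278354, -0.0437034 ,  0.01096128]), 'gripper_force': 0.0, 'width': 0.08571117118455021}
```

View pics/top0.png

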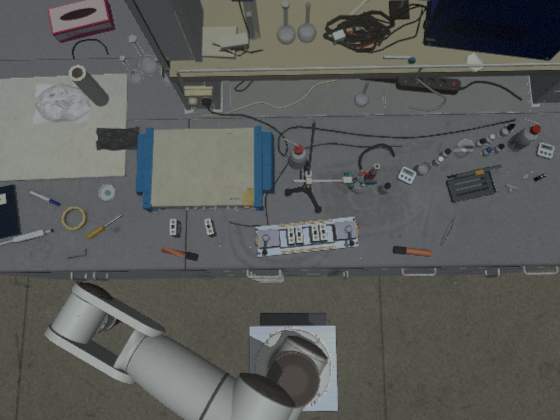

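View pics/scene0.png

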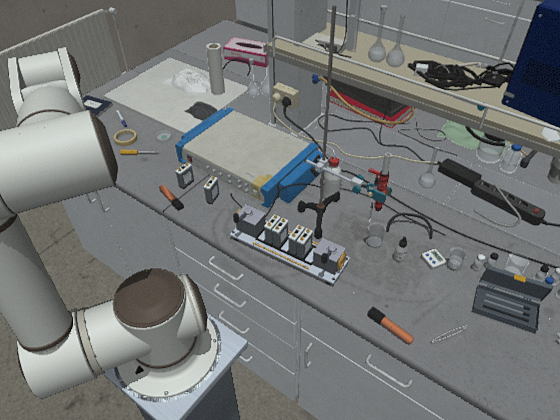

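The top view shows the bank at (256–358, 220–252) with four mates, two loose cells at (173,228) and (209,227), and bars at (180,254) and (412,252), their black grips facing the bank. I'll set up helpers and look at enlarged crops.

```bash
cat > h.py <<'E'
import numpy as np, cv2
from bench import monitor, vision
from scipy.spatial.transform import Rotation as R
def toolpose():
    s=monitor.observe(); T=np.eye(4); T[:3,:3]=R.from_euler('xyz',s['ee_rot']).as_matrix(); T[:3,3]=s['ee_pos']; return T
def shot(n):
    c=vision.get_calibration(n)
    E=toolpose()@np.array(c['mount']) if n=='wrist' else np.array(c['extrinsics'])
    im=vision.camera(n)[:,:,::-1].copy()
    f=210/np.tan(np.radians(c['vertical_fov']/2))
    return im,(f,c['cx'],c['cy'],E)
def cast(cal,u,v,z):
    f,cx,cy,E=cal; d=E[:3,:3]@np.array([(u-cx)/f,(v-cy)/f,1]); o=E[:3,3]
    return o+d*(z-o[2])/d[2]
def proj(cal,p):
    f,cx,cy,E=cal; q=E[:3,:3].T@(np.asarray(p)-E[:3,3]); return cx+f*q[0]/q[2],cy+f*q[1]/q[2]
def crop(im,u0,v0,u1,v1,k,name):
    cv2.imwrite('pics/'+name,cv2.resize(im[v0:v1,u0:u1],None,fx=k,fy=k,interpolation=cv2.INTER_CUBIC))
E
python3 - <<'E'
from h import *
im,c=shot('top'); crop(im,150,210,440,270,2.7,'t1.png'); a=im[210:270,150:300]; b=im[210:270,290:440]
cv2.imwrite('pics/t1.png',np.vstack([cv2.resize(x,(790,316),interpolation=cv2.INTER_CUBIC)[:295] for x in(a,b)]))
for n,u,v,z in [('cellL',173,227,.08),('cellR',209,226,.08),('bankL',256,237,0),('bankR',357,235,0),('gripL',193,256,.02),('tipL',165,250,.01),('gripR',399,250,.02),('tipR',430,254,.01),('stand',303,193,.02)]: print(n,cast(c,u,v,z).round(3))
E
```

```text
cellL [0.509 0.429 0.08 ]
cellR [0.511 0.297 0.08 ]
bankL [0.478 0.131 0.   ]
bankR [ 0.48  -0.253  0.   ]
gripL [0.407 0.366 0.02 ]
tipL [0.432 0.475 0.01 ]
gripR [ 0.419 -0.404  0.02 ]
tipR [ 0.404 -0.521  0.01 ]
stand [ 0.642 -0.05   0.02 ]
```

View pics/t1.png

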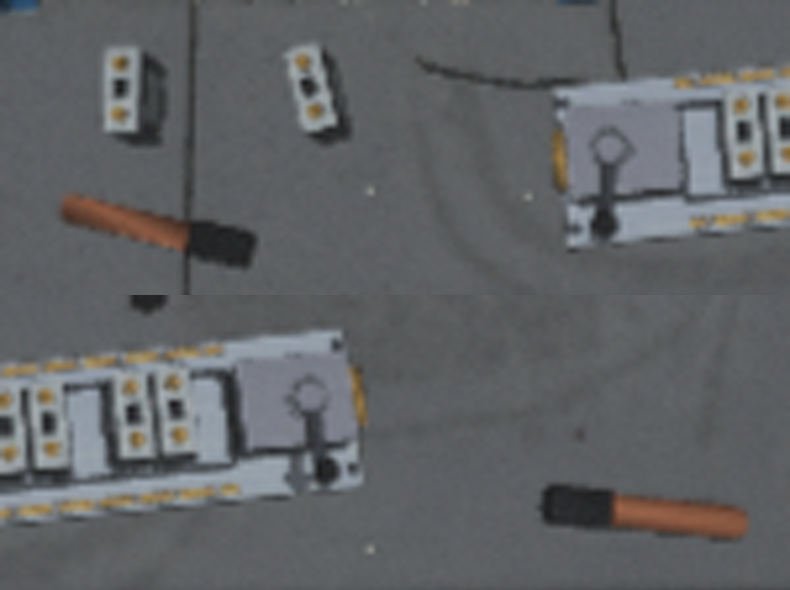

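Free bays are 0, 3 and 6. There are two loose cells, and both bars have their tips pointing outward. I'll move above the left group for a close look.

```bash
cat >> h.py <<'E'
def go(x,y,z,yaw=None):
    s=monitor.observe(); r0=R.from_euler('xyz',s['ee_rot'])
    y0=s['ee_rot'][2]
    r1=R.from_euler('xyz',[np.pi,0,y0 if yaw is None else yaw])
    rv=(r0.inv()*r1).as_rotvec()/0.1
    d=r1.inv().apply(np.array([x,y,z])-s['ee_pos'])/0.04
    print('rot',rv.round(2),'then shift',d.round(2),'j6',s['joint_positions'][5].round(2))
def st():
    s=monitor.observe(); print(round(s['clock'],2),'p',s['ee_pos'].round(4),'r',s['ee_rot'].round(3),'q',s['joint_positions'].round(2),'F',s['ft_force'].round(1),'w',round(s['width'],4),'g',round(s['gripper_force'],1))
E
python3 -m creep '{"jaw":[1,1,1,1,1,1,1,1],"xyz":[[-0.87,-0.16,-0.14],[-0.87,-0.16,-0.14],[-0.87,-0.16,-0.14],[-0.87,-0.16,-0.14],[-0.87,-0.16,-0.14],[-0.87,-0.16,-0.14],[-0.87,-0.16,-0.14],[0,0,0]],"rotation":[[0,0,0],[0,0,0],[0,0,0],[0,0,0],[0,0,0],[0,0,0],[0,0,0],[0,0,0]]}'
python3 - <<'E'
from h import *
st(); im,c=shot('wrist'); cv2.imwrite('pics/w1.png',im); np.save('w1.npy',np.array([*c[:3]])); np.save('w1E.npy',c[3])
E
```

```text
clock: 1.15
ee_pos: [0.422, 0.4034, 0.2703]
ee_rot: [-3.141, 0.0, 2.765]
ft_force: [-0.1, 1.1, 0.3]
width: 0.0854
gripper_force: 0.0
1.15 p [0.422  0.4034 0.2703] r [-3.141  0.     2.765] q [ 0.63  0.16  1.35 -0.    1.63 -0.56] F [-0.1  1.1  0.3] w 0.0854 g 0.0
```

View pics/w1.png

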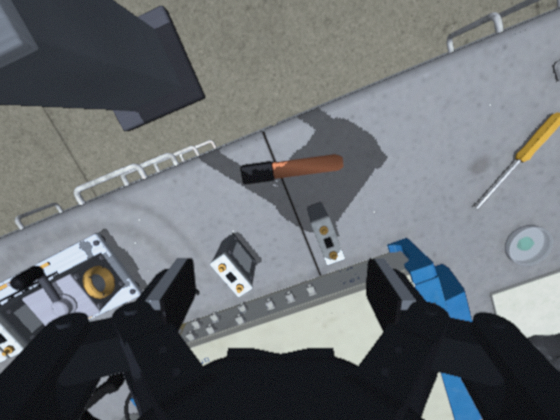

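The wrist view shows the left bar (grip (257,172), copper to (342,163), rounded end), the cells' white tops at (330,245) and (235,270), and the round collet ring at (98,283). Next I measure the cell tops.

Run:
```python
from h import *
im=cv2.imread('pics/w1.png'); f=np.load('w1.npy'); c=(*f,np.load('w1E.npy'))
hsv=cv2.cvtColor(im,cv2.COLOR_BGR2HSV)
g=cv2.inRange(hsv,(12,110,90),(30,255,255))
n,l,s,ct=cv2.connectedComponentsWithStats(g)
for i in range(1,n):
    if 8<s[i,4]<400: print('port',ct[i].round(1),s[i,4],cast(c,*ct[i],.091).round(4))
w=cv2.inRange(hsv,(0,0,215),(180,30,255))
for k in cv2.findContours(w,cv2.RETR_EXTERNAL,cv2.CHAIN_APPROX_NONE)[0]:
    if 150<cv2.contourArea(k)<1500:
        r=cv2.minAreaRect(k); P=np.array([cast(c,*q,.08) for q in cv2.boxPoints(r)]); print('white',r, P.mean(0).round(4),np.linalg.norm(P[1]-P[0]).round(3),np.linalg.norm(P[2]-P[1]).round(3))
```

```text
port [323.3 229.9] 37 [0.4878 0.431  0.091 ]
port [332.8 254.9] 33 [0.5226 0.4309 0.091 ]
port [ 44.6 264.9] 17 [0.4056 0.0995 0.091 ]
port [221.5 267.1] 34 [0.488  0.2991 0.091 ]
port [ 91.2 285.7] 289 [0.4514 0.1368 0.091 ]
port [106.6 278.3] 210 [0.4495 0.1602 0.091 ]
port [  2.5 286.5] 12 [0.4116 0.0329 0.091 ]
port [239.3 287.6] 32 [0.5222 0.3077 0.091 ]
port [  7.4 350. ] 41 [ 0.4948 -0.0219  0.091 ]
white ((5.9159746170043945, 341.4404602050781), (32.028968811035156, 14.136366844177246), 46.63658142089844) [ 0.4871 -0.0304  0.08  ] 0.024 0.043
white ((118.10001373291016, 298.20001220703125), (12.074767112731934, 37.565940856933594), 63.43495178222656) [0.484  0.1491 0.08  ] 0.054 0.017
white ((230.67059326171875, 275.7823791503906), (45.230003356933594, 17.13750648498535), 49.398704528808594) [0.5087 0.3003 0.08  ] 0.023 0.06
white ((63.7286491394043, 260.0481262207031), (16.341259002685547, 42.48069381713867), 62.59242630004883) [0.4107 0.1142 0.08  ] 0.059 0.02
```

Run:
```python
from h import *
im=cv2.imread('pics/w1.png'); f=np.load('w1.npy'); c=(*f,np.load('w1E.npy'))
print('cam',c[3][:3,3].round(3))
for u,v,z in [(320,285,.09),(300,302,.09),(320,277,.02),(300,284,.02),(395,243,.09),(395,243,.0),(320,268,0),(320,300,.09)]: print(u,v,z,cast(c,u,v,z).round(3))
crop(im,180,200,430,340,3,'w1c.png')
```

```text
cam [0.353 0.43  0.412]
320 285 0.09 [0.557 0.403 0.09 ]
300 302 0.09 [0.57  0.371 0.09 ]
320 277 0.02 [0.588 0.401 0.02 ]
300 284 0.02 [0.588 0.369 0.02 ]
395 243 0.09 [0.536 0.505 0.09 ]
395 243 0.0 [0.587 0.526 0.   ]
320 268 0 [0.585 0.405 0.   ]
320 300 0.09 [0.577 0.396 0.09 ]
```

View pics/w1c.png

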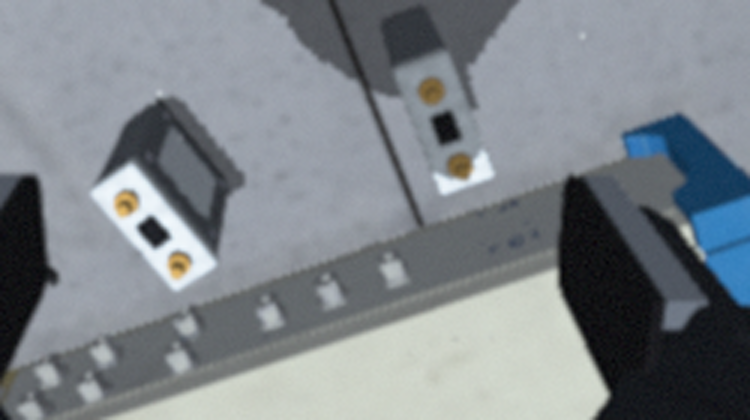

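The front panel sits around x≈0.58, so there is room behind the cells if I only part-open the jaws. Next I look at the bank and the right bar.

```bash
python3 -m creep '{"jaw":[1,1,1,1,1,1],"xyz":[[-0.33,-0.94,-0.06],[-0.33,-0.94,-0.06],[-0.33,-0.94,-0.06],[-0.33,-0.94,-0.06],[-0.33,-0.94,-0.06],[-0.33,-0.94,-0.06]],"rotation":[[0,0,1],[0,0,-1],[0,0,-1],[0,0,-1],[0,0,0],[0,0,0]]}' >/dev/null
python3 -m creep '{"jaw":[1,1,1,1,1,1,1],"xyz":[[-0.33,-0.94,-0.06],[-0.33,-0.94,-0.06],[-0.33,-0.94,-0.06],[-0.33,-0.94,-0.06],[-0.33,-0.94,-0.06],[-0.33,-0.94,-0.06],[0,0,0]],"rotation":[[0,0,0],[0,0,0],[0,0,0],[0,0,0],[0,0,0],[0,0,0],[0,0,0]]}'
python3 - <<'E'
from h import *
st(); im,c=shot('wrist'); cv2.imwrite('pics/w2.png',im); np.save('w2.npy',np.array([*c[:3]])); np.save('w2E.npy',c[3])
E
```

```text
clock: 2.82
ee_pos: [0.4667, -0.07, 0.2989]
ee_rot: [-3.141, -0.001, 2.966]
ft_force: [-0.0, 0.0, -0.4]
width: 0.0854
gripper_force: 0.0
2.83 p [ 0.4667 -0.07    0.2989] r [-3.141e+00 -1.000e-03  2.966e+00] q [-0.31 -0.08  1.54 -0.    1.68 -1.71] F [-0.   0.  -0.4] w 0.0854 g 0.0
```

View pics/w2.png

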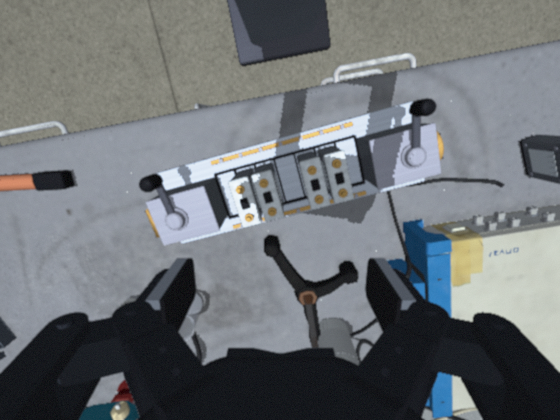

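The bank is in full view: mate ports around (241–346, 163–216), knobs at (424,107) and (150,184). The right bar's grip is at (55,180). I fit the bank pose from the mates' ports (z = 0.115).

Run:
```python
from h import *
im=cv2.imread('pics/w2.png'); f=np.load('w2.npy'); c=(*f,np.load('w2E.npy'))
hsv=cv2.cvtColor(im,cv2.COLOR_BGR2HSV)
g=cv2.inRange(hsv,(10,100,70),(30,255,255)); 
n,l,s,ct=cv2.connectedComponentsWithStats(g)
pts=[]
for i in range(1,n):
    if 10<s[i,4]<400 and 150<ct[i][1]<225 and 225<ct[i][0]<360: print('port',ct[i].round(1),s[i,4],cast(c,*ct[i],.115).round(4))
k=cv2.inRange(hsv,(0,0,0),(180,255,45))
n,l,s,ct=cv2.connectedComponentsWithStats(k)
for i in range(1,n):
    if 100<s[i,4]<900 and ct[i][1]<240: print('blk',ct[i].round(1),s[i],cast(c,*ct[i],.120).round(4))
for u,v,z in [(307,297,.02),(271,243,.01),(348,272,.01)]: print('stand',cast(c,u,v,z).round(3))
crop(im,130,80,460,260,2.4,'w2c.png')
```

```text
port [250.1 151.7] 38 [ 0.4217 -0.0963  0.115 ]
port [229.9 157.4] 39 [ 0.4238 -0.1196  0.115 ]
port [336.  163.1] 44 [ 0.4508 -0.0046  0.115 ]
port [311.6 170. ] 43 [ 0.4536 -0.0325  0.115 ]
port [263.2 182.9] 42 [ 0.4586 -0.0888  0.115 ]
port [239.8 189.1] 42 [ 0.461  -0.1166  0.115 ]
port [342.6 192.5] 45 [ 0.4857 -0.0013  0.115 ]
port [318.6 199. ] 43 [ 0.4884 -0.0295  0.115 ]
port [305.  207.8] 21 [ 0.4961 -0.0465  0.115 ]
port [271.8 211.1] 40 [ 0.4933 -0.0853  0.115 ]
port [290.  211.6] 28 [ 0.4977 -0.0645  0.115 ]
port [248.8 217.2] 39 [ 0.4959 -0.1134  0.115 ]
blk [294.6  53.7] [264  47  64  14 101] [ 0.3352 -0.0327  0.12  ]
blk [422.  107.6] [410 100  25  16 286] [0.4083 0.0895 0.12  ]
blk [ 53.1 179.7] [ 33 171  41  19 618] [ 0.4128 -0.3181  0.12  ]
blk [150.8 182.5] [140 175  21  16 233] [ 0.4351 -0.2119  0.12  ]
stand [ 0.68  -0.063  0.02 ]
stand [ 0.578 -0.105  0.01 ]
stand [0.651 0.01  0.01 ]
```

View pics/w2c.png

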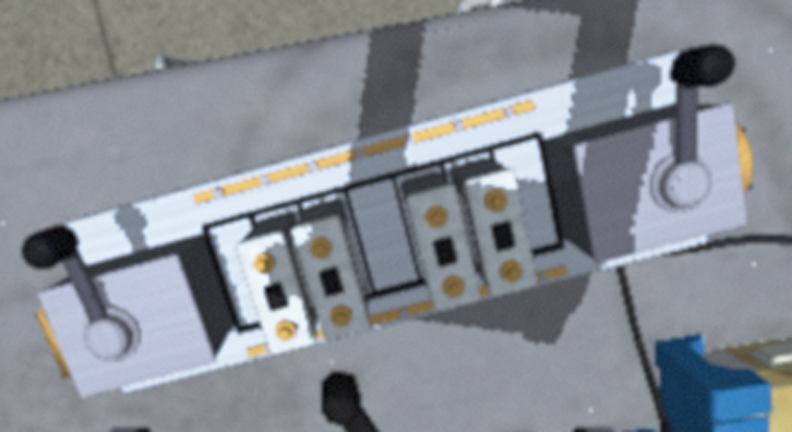

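Run:
```python
from h import *
im=cv2.imread('pics/w2.png'); f=np.load('w2.npy'); c=(*f,np.load('w2E.npy'))
for z in(.095,.105):
  a=cast(c,416.3,156.3,z);b=cast(c,174.6,220.8,z); print('pivots',a.round(4),b.round(4),((a+b)/2).round(4),np.linalg.norm(a-b).round(4),np.arctan2(-(a-b)[0],(a-b)[1]).round(4))
hsv=cv2.cvtColor(im,cv2.COLOR_BGR2HSV); print(im[165,395],im[225,200])
g=cv2.GaussianBlur(im,(3,3),0).astype(int)
m=((g[:,:,0]-g[:,:,1]>6)&(g[:,:,2]-g[:,:,1]>=0)).astype('uint8')*255
n,l,s,ct=cv2.connectedComponentsWithStats(m)
for i in range(1,n):
  if s[i,4]>400: print(s[i],ct[i])
```

```text
pivots [0.463  0.0924 0.095 ] [ 0.4906 -0.2093  0.095 ] [ 0.4768 -0.0585  0.095 ] 0.303 0.0912
pivots [0.461 0.088 0.105] [ 0.4878 -0.2049  0.105 ] [ 0.4744 -0.0584  0.105 ] 0.2942 0.0912
[165 146 141] [220 197 189]
```

Bank centre ≈ (0.4745, −0.0588), yaw 0.0915. The mates and the pivots agree within 2–3 mm. Next I go to the nearer cell.

```bash
python3 -c "
from h import *
go(.505,.3034,.16,1.817)"
```

```text
rot [-0.00e+00 -1.00e-02  1.15e+01] then shift [8.79 3.2  3.47] j6 -1.71
```

```bash
python3 -m creep '{"jaw":[0.65,0.65,0.65,0.65,0.65,0.65],"xyz":[[0,0,0],[0,0,0],[0,0,0],[0,0,0],[0,0,0],[0,0,0]],"rotation":[[0,0,0.96],[0,0,0.96],[0,0,0.96],[0,0,0.96],[0,0,0.96],[0,0,0.96]]}' >/dev/null
python3 -m creep '{"jaw":[0.65,0.65,0.65,0.65,0.65,0.65],"xyz":[[0,0,0],[0,0,0],[0,0,0],[0,0,0],[0,0,0],[0,0,0]],"rotation":[[0,0,0.96],[0,0,0.96],[0,0,0.96],[0,0,0.96],[0,0,0.96],[0,0,0.96]]}' >/dev/null
python3 -m creep '{"jaw":[0.65,0.65,0.65,0.65,0.65],"xyz":[[0.97,0.35,0.38],[0.97,0.35,0.38],[0.97,0.35,0.38],[0.97,0.35,0.38],[0.97,0.35,0.38]],"rotation":[[0,0,0],[0,0,0],[0,0,0],[0,0,0],[0,0,0]]}' >/dev/null
python3 -m creep '{"jaw":[0.65,0.65,0.65,0.65,0.65],"xyz":[[0.97,0.35,0.38],[0.97,0.35,0.38],[0.97,0.35,0.38],[0.97,0.35,0.38],[0,0,0]],"rotation":[[0,0,0],[0,0,0],[0,0,0],[0,0,0],[0,0,0]]}' >/dev/null
python3 - <<'E'
from h import *
st(); go(.505,.3034,.035,1.817); im,c=shot('wrist'); 
hsv=cv2.cvtColor(im,cv2.COLOR_BGR2HSV); g=cv2.inRange(hsv,(10,100,70),(30,255,255)); 
n,l,s,ct=cv2.connectedComponentsWithStats(g)
for i in range(1,n):
    if 20<s[i,4]<900: print('port',ct[i].round(1),s[i,4],cast(c,*ct[i],.091).round(4))
cv2.imwrite('pics/w3.png',im)
E
```

```text
5.62 p [0.5021 0.3038 0.1608] r [-3.139 -0.     1.82 ] q [0.41 0.21 1.51 0.   1.42 0.16] F [-0.5  0.  -0.1] w 0.0701 g 0.0
rot [-0.03 -0.    0.03] then shift [-0.03  0.07  3.15] j6 0.16
port [313.6  37.2] 187 [0.4917 0.4287 0.091 ]
port [235.2  46.1] 59 [0.4438 0.4114 0.091 ]
port [364.8  51.5] 189 [0.5262 0.4289 0.091 ]
port [267.2 222. ] 105 [0.4921 0.2988 0.091 ]
port [312.  222.3] 109 [0.5255 0.3071 0.091 ]
port [211.9 351.6] 116 [0.473  0.1674 0.091 ]
```

```bash
python3 -m creep '{"jaw":[0.65,0.65,0.65,0.65,0.65,0.65],"xyz":[[-0.03,0.12,0.55],[0,0,0.55],[0,0,0.55],[0,0,0.5],[0,0,0.5],[0,0,0.5]],"rotation":[[0,0,0],[0,0,0],[0,0,0],[0,0,0],[0,0,0],[0,0,0]]}'
python3 -m creep '{"jaw":[-1,-1,-1,-1,-1,-1],"xyz":[[0,0,0],[0,0,0],[0,0,0],[0,0,0],[0,0,0],[0,0,0]],"rotation":[[0,0,0],[0,0,0],[0,0,0],[0,0,0],[0,0,0],[0,0,0]]}' 50
python3 -m creep '{"jaw":[-1,-1,-1,-1,-1,-1],"xyz":[[0,0,-0.5],[0,0,-0.7],[0,0,-0.8],[0,0,-0.8],[0,0,-0.8],[0,0,0]],"rotation":[[0,0,0],[0,0,0],[0,0,0],[0,0,0],[0,0,0],[0,0,0]]}'
python3 -c "
from h import *
go(.4745,-.0588,.20,1.662)"
```

```text
clock: 6.42
ee_pos: [0.5088, 0.3003, 0.0367]
ee_rot: [3.141, -0.0, 1.816]
ft_force: [1.3, 0.6, -0.9]
width: 0.0708
gripper_force: 0.0
clock: 7.18
ee_pos: [0.5091, 0.3005, 0.0365]
ee_rot: [-3.142, 0.0, 1.816]
ft_force: [-0.6, 0.4, -1.6]
width: 0.0594
gripper_force: 54.5
clock: 7.92
ee_pos: [0.51, 0.3009, 0.1829]
ee_rot: [3.138, -0.001, 1.816]
ft_force: [0.4, 0.2, -2.7]
width: 0.0597
gripper_force: 54.7
rot [ 0.04 -0.01  1.54] then shift [-8.87 -1.7  -0.43] j6 0.16
```

```bash
python3 -m creep '{"jaw":[-1,-1,-1,-1,-1,-1,-1],"xyz":[[0,0,-0.43],[0,0,0],[-0.98,-0.19,0],[-0.98,-0.19,0],[-0.98,-0.19,0],[-0.98,-0.19,0],[-0.98,-0.19,0]],"rotation":[[0,0,0.77],[0,0,0.77],[0,0,0],[0,0,0],[0,0,0],[0,0,0],[0,0,0]]}' >/dev/null
python3 -m creep '{"jaw":[-1,-1,-1,-1,-1,-1],"xyz":[[-0.98,-0.19,0],[-0.98,-0.19,0],[-0.98,-0.19,0],[-0.98,-0.19,0],[0,0,0],[0,0,0]],"rotation":[[0,0,0],[0,0,0],[0,0,0],[0,0,0],[0,0,0],[0,0,0]]}'
python3 - <<'E'
from h import *
go(.4747,-.0613,.165,1.662); im,c=shot('wrist'); 
hsv=cv2.cvtColor(im,cv2.COLOR_BGR2HSV); g=cv2.inRange(hsv,(10,100,70),(30,255,255)); 
n,l,s,ct=cv2.connectedComponentsWithStats(g); E=toolpose()
for i in range(1,n):
    if 40<s[i,4]<2000:
        h=E[2,3]-.0365+.091
        p=cast(c,*ct[i],h); print('port',ct[i].round(1),s[i,4],cast(c,*ct[i],.115).round(4),'held: tool',(E[:3,:3].T@(p-E[:3,3])).round(4))
cv2.imwrite('pics/w4.png',im)
E
```

```text
clock: 9.55
ee_pos: [0.4728, -0.0568, 0.197]
ee_rot: [-3.141, -0.001, 1.661]
ft_force: [-0.2, 0.9, -1.7]
width: 0.0596
gripper_force: 54.7
rot [-0.01 -0.01 -0.01] then shift [-0.12  0.04  0.8 ] j6 -0.37
port [333.7  97.5] 52 [0.5024 0.0342 0.115 ] held: tool [ 0.0789  0.0145 -0.0545]
port [235.2 122.4] 74 [0.4328 0.0107 0.115 ] held: tool [ 0.0723 -0.0133 -0.0545]
port [332.5 121.8] 101 [0.504  0.0176 0.115 ] held: tool [ 0.0724  0.0145 -0.0545]
port [261.7 142.6] 116 [ 0.4532 -0.002   0.115 ] held: tool [ 0.0666 -0.0058 -0.0545]
port [307.8 142.7] 118 [0.4877 0.001  0.115 ] held: tool [ 0.0666  0.0076 -0.0545]
port [236.5 151.2] 74 [ 0.4347 -0.0101  0.115 ] held: tool [ 0.0641 -0.0133 -0.0545]
port [331.1 150.8] 89 [ 0.5059 -0.0034  0.115 ] held: tool [ 0.0642  0.0145 -0.0545]
port [237.5 178.1] 79 [ 0.4364 -0.0307  0.115 ] held: tool [ 0.0561 -0.0134 -0.0545]
port [329.8 177.7] 81 [ 0.5077 -0.0239  0.115 ] held: tool [ 0.0562  0.0145 -0.0545]
port [262.4 179.2] 107 [ 0.4558 -0.0298  0.115 ] held: tool [ 0.0558 -0.0058 -0.0545]
port [306.9 179.2] 106 [ 0.4902 -0.0267  0.115 ] held: tool [ 0.0557  0.0076 -0.0545]
port [238.6 203.8] 60 [ 0.4383 -0.0514  0.115 ] held: tool [ 0.048  -0.0134 -0.0545]
port [328.5 203.7] 75 [ 0.5096 -0.0448  0.115 ] held: tool [ 0.0481  0.0145 -0.0545]
port [461.6 218.4] 211 [ 0.6183 -0.0475  0.115 ] held: tool [ 0.0432  0.0565 -0.0545]
port [233.  322.7] 670 [ 0.4386 -0.1644  0.115 ] held: tool [ 0.0043 -0.0172 -0.0545]
port [327.3 322.8] 678 [ 0.524  -0.1568  0.115 ] held: tool [ 0.0042  0.0161 -0.0545]
```

View pics/w4.png

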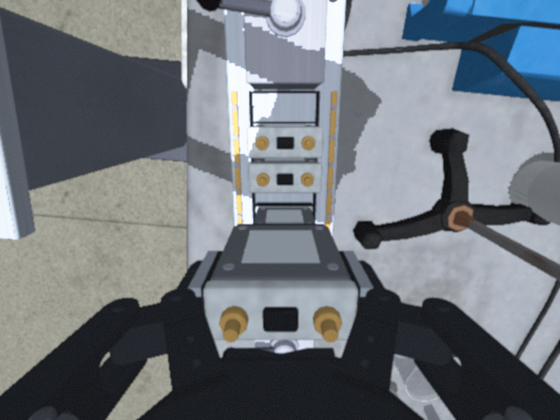

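The view shows the held cell (ports (233,322),(327,322)) square to the bank; m1 and m2 are at rows 143 and 179. The held cell sits +4 mm in tool x, so the target TCP is (0.4757, −0.0608). I lower it in stages.

```bash
python3 -m creep '{"jaw":[-1,-1,-1,-1,-1],"xyz":[[-0.1,0.07,0],[0,0,0.5],[0,0,0.5],[0,0,0.3],[0,0,0]],"rotation":[[0,0,0],[0,0,0],[0,0,0],[0,0,0],[0,0,0]]}'
python3 -m creep '{"jaw":[-1,-1,-1,-1,-1,-1,-1],"xyz":[[0,0,0.3],[0,0,0.3],[0,0,0.3],[0,0,0.3],[0,0,0.2],[0,0,0.2],[0,0,0]],"rotation":[[0,0,0],[0,0,0],[0,0,0],[0,0,0],[0,0,0],[0,0,0],[0,0,0]]}'
python3 -c "
from h import *
go(.4757,-.0608,.0605,1.662)"
```

```text
clock: 10.22
ee_pos: [0.4761, -0.0605, 0.1452]
ee_rot: [-3.14, -0.0, 1.662]
ft_force: [-0.8, 0.1, -2.3]
width: 0.0596
gripper_force: 54.7
clock: 11.1
ee_pos: [0.476, -0.0607, 0.0812]
ee_rot: [-3.141, -0.0, 1.662]
ft_force: [-0.3, 0.9, -2.1]
width: 0.0596
gripper_force: 54.7
rot [-0.01 -0.   -0.  ] then shift [-0.   -0.01  0.52] j6 -0.38
```

```bash
python3 -m creep '{"jaw":[-1,-1,-1,-1,-1,-1],"xyz":[[0,0,0.12],[0,0,0.12],[0,0,0.1],[0,0,0.1],[0,0,0.06],[0,0,0]],"rotation":[[0,0,0],[0,0,0],[0,0,0],[0,0,0],[0,0,0],[0,0,0]]}'
python3 - <<'E'
from h import *
im,c=shot('wrist'); hsv=cv2.cvtColor(im,cv2.COLOR_BGR2HSV); g=cv2.inRange(hsv,(10,100,70),(30,255,255)); 
n,l,s,ct=cv2.connectedComponentsWithStats(g)
for i in range(1,n):
    if 120<s[i,4]<2000: print('port',ct[i].round(1),s[i,4],cast(c,*ct[i],.115).round(4))
E
```

```text
clock: 11.85
ee_pos: [0.4763, -0.0608, 0.0627]
ee_rot: [3.141, 0.0, 1.662]
ft_force: [-8.9, 2.4, 19.1]
width: 0.0596
gripper_force: 57.0
port [191.7  73.5] 217 [0.4434 0.0223 0.115 ]
port [370.3  73.5] 227 [0.4932 0.0269 0.115 ]
port [194.6 110.5] 266 [0.4443 0.0126 0.115 ]
port [367.4 109.9] 265 [0.4941 0.0172 0.115 ]
port [228.  162.1] 751 [ 0.4545 -0.0015  0.115 ]
port [335.2 162. ] 759 [0.487  0.0014 0.115 ]
port [232.1 242. ] 653 [ 0.4568 -0.0279  0.115 ]
port [331. 242.] 657 [ 0.4895 -0.0249  0.115 ]
port [232.9 322.9] 675 [ 0.4585 -0.0597  0.115 ]
port [327.3 322.9] 681 [ 0.4926 -0.0566  0.115 ]
```

```bash
python3 -m creep '{"jaw":[-1,-1,-1,-1],"xyz":[[0,0,-0.05],[0,-0.03,0],[0,-0.02,0],[0,0,0]],"rotation":[[0,0,0],[0,0,0],[0,0,0],[0,0,0]]}'
python3 -m creep '{"jaw":[-1,-1,-1],"xyz":[[0,0,0.05],[0,0,0.03],[0,0,0]],"rotation":[[0,0,0],[0,0,0],[0,0,0]]}'
```

```text
clock: 12.4
ee_pos: [0.4741, -0.061, 0.0636]
ee_rot: [-3.141, 0.0, 1.662]
ft_force: [0.3, 0.2, -2.5]
width: 0.0596
gripper_force: 54.7
clock: 12.78
ee_pos: [0.4745, -0.061, 0.0625]
ee_rot: [3.141, 0.001, 1.662]
ft_force: [-14.3, 5.4, 36.3]
width: 0.0594
gripper_force: 59.0
```

```bash
python3 -m creep '{"jaw":[-1,-1,-1,-1,-1],"xyz":[[0,0,-0.1],[0.05,0.02,0],[0,0,0.05],[0,0,0.05],[0,0,0]],"rotation":[[0,0,0],[0,0,0],[0,0,0],[0,0,0],[0,0,0]]}'
python3 -m creep '{"jaw":[-1,-1,-1,-1,-1],"xyz":[[0,0,-0.1],[-0.1,0,0],[0,0,0.05],[0,0,0.05],[0,0,0]],"rotation":[[0,0,0],[0,0,0],[0,0,0],[0,0,0],[0,0,0]]}'
```

```text
clock: 13.4
ee_pos: [0.4746, -0.0589, 0.0601]
ee_rot: [-3.141, -0.0, 1.662]
ft_force: [-1.0, 0.3, -2.2]
width: 0.0595
gripper_force: 54.5
clock: 14.02
ee_pos: [0.4756, -0.0628, 0.0628]
ee_rot: [3.14, 0.0, 1.662]
ft_force: [-15.3, 8.3, 39.6]
width: 0.0595
gripper_force: 59.1
```

It had been sitting on the lower-y rib, and +2 mm frees it.

```bash
python3 -m creep '{"jaw":[-1,-1,-1,-1,-1,-1],"xyz":[[0,0,-0.1],[0.12,0,0],[0,0,0.06],[0,0,0.06],[0,0,0.03],[0,0,0]],"rotation":[[0,0,0],[0,0,0],[0,0,0],[0,0,0],[0,0,0],[0,0,0]]}'
python3 -m creep '{"jaw":[-1,-1,-1],"xyz":[[0,0,0.03],[0,0,0.02],[0,0,0]],"rotation":[[0,0,0],[0,0,0],[0,0,0]]}'
```

```text
clock: 14.78
ee_pos: [0.4747, -0.0581, 0.059]
ee_rot: [-3.141, 0.0, 1.662]
ft_force: [-6.5, 2.7, 14.9]
width: 0.0595
gripper_force: 56.4
clock: 15.15
ee_pos: [0.4749, -0.0582, 0.0589]
ee_rot: [3.141, 0.001, 1.662]
ft_force: [-20.0, 5.9, 48.0]
width: 0.0594
gripper_force: 60.0
```

```bash
python3 -m creep '{"jaw":[-1,0.65,0.65,0.65,0.65],"xyz":[[0,0,-0.04],[0,0,0],[0,0,0],[0,0,0],[0,0,0]],"rotation":[[0,0,0],[0,0,0],[0,0,0],[0,0,0],[0,0,0]]}'
python3 -m creep '{"jaw":[0.65,0.65,0.65,0.65,0.65,0.65],"xyz":[[0,0,-0.4],[0,0,-0.5],[0,0,-0.9],[0,0,-0.9],[0,0,-0.9],[0,0,0]],"rotation":[[0,0,0],[0,0,0],[0,0,0],[0,0,0],[0,0,0],[0,0,0]]}'
python3 - <<'E'
from h import *
im,c=shot('wrist'); hsv=cv2.cvtColor(im,cv2.COLOR_BGR2HSV); g=cv2.inRange(hsv,(10,100,70),(30,255,255)); 
n,l,s,ct=cv2.connectedComponentsWithStats(g)
for i in range(1,n):
    if 80<s[i,4]<2000: print('port',ct[i].round(1),s[i,4],cast(c,*ct[i],.115).round(4))
cv2.imwrite('pics/w5.png',im); go(.507,.4305,.16,1.571)
E
```

```text
clock: 15.78
ee_pos: [0.4747, -0.0581, 0.0579]
ee_rot: [-3.141, 0.0, 1.662]
ft_force: [-0.2, 0.8, -0.9]
width: 0.0704
gripper_force: 0.0
clock: 16.52
ee_pos: [0.4757, -0.0584, 0.2058]
ee_rot: [3.137, 0.002, 1.662]
ft_force: [0.8, 0.2, 0.2]
width: 0.0708
gripper_force: 0.0
port [232.7 119.3] 86 [0.4329 0.0108 0.115 ]
port [327.6 119.4] 92 [0.5049 0.0173 0.115 ]
port [258.3 139.4] 105 [ 0.4534 -0.0023  0.115 ]
port [302.9 139.3] 108 [0.4878 0.0009 0.115 ]
port [326.4 148. ] 84 [ 0.5069 -0.0041  0.115 ]
port [259.1 174.9] 98 [ 0.4558 -0.03    0.115 ]
port [302.1 174.8] 99 [ 0.4903 -0.0269  0.115 ]
port [257.7 206.6] 90 [ 0.4565 -0.0567  0.115 ]
port [299.5 206.6] 89 [ 0.4911 -0.0536  0.115 ]
port [453.1 212.8] 153 [ 0.62   -0.0476  0.115 ]
port [300.6 238.9] 85 [ 0.4953 -0.0824  0.115 ]
port [261.  267.9] 81 [ 0.4633 -0.1132  0.115 ]
rot [0.03 0.01 0.91] then shift [12.22  0.8   1.1 ] j6 -0.37
```

Cell 1 is seated in line (between m2 and m4). Now the second cell.

```bash
python3 -m creep '{"jaw":[0.65,0.65,0.65,0.65,0.65,0.65,0.65],"xyz":[[0,0,0],[0.94,0.06,0.08],[0.94,0.06,0.08],[0.94,0.06,0.08],[0.94,0.06,0.08],[0.94,0.06,0.08],[0.94,0.06,0.08]],"rotation":[[0,0,0.91],[0,0,0],[0,0,0],[0,0,0],[0,0,0],[0,0,0],[0,0,0]]}' >/dev/null
python3 -m creep '{"jaw":[0.65,0.65,0.65,0.65,0.65,0.65,0.65,0.65],"xyz":[[0.94,0.06,0.08],[0.94,0.06,0.08],[0.94,0.06,0.08],[0.94,0.06,0.08],[0.94,0.06,0.08],[0.94,0.06,0.08],[0.94,0.06,0.08],[0,0,0]],"rotation":[[0,0,0],[0,0,0],[0,0,0],[0,0,0],[0,0,0],[0,0,0],[0,0,0],[0,0,0]]}' >/dev/null
python3 - <<'E'
from h import *
st(); im,c=shot('wrist'); hsv=cv2.cvtColor(im,cv2.COLOR_BGR2HSV); g=cv2.inRange(hsv,(10,100,70),(30,255,255)); 
n,l,s,ct=cv2.connectedComponentsWithStats(g)
for i in range(1,n):
    if 80<s[i,4]<2000: print('port',ct[i].round(1),s[i,4],cast(c,*ct[i],.091).round(4))
go(.506,.4305,.035,1.571)
cv2.imwrite('pics/w6.png',im)
E
```

```text
18.45 p [0.5051 0.4324 0.1588] r [-3.139e+00  1.000e-03  1.573e+00] q [0.59 0.37 1.31 0.   1.46 0.59] F [-0.1  0.6 -0.4] w 0.0701 g 0.0
port [202.6 179.1] 725 [0.4477 0.4636 0.091 ]
port [310.2 216.9] 112 [0.527  0.4347 0.091 ]
port [264.6 217.3] 111 [0.4925 0.4343 0.091 ]
rot [-0.02  0.01  0.01] then shift [-0.02  0.02  3.1 ] j6 0.59
```

```bash
python3 -m creep '{"jaw":[0.65,0.65,0.65,0.65,0.65,0.65],"xyz":[[0.05,0.05,0.55],[0,0,0.55],[0,0,0.55],[0,0,0.5],[0,0,0.5],[0,0,0.45]],"rotation":[[0,0,0],[0,0,0],[0,0,0],[0,0,0],[0,0,0],[0,0,0]]}'
python3 -m creep '{"jaw":[-1,-1,-1,-1,-1,-1],"xyz":[[0,0,0],[0,0,0],[0,0,0],[0,0,0],[0,0,0],[0,0,0]],"rotation":[[0,0,0],[0,0,0],[0,0,0],[0,0,0],[0,0,0],[0,0,0]]}' 50
python3 -m creep '{"jaw":[-1,-1,-1,-1,-1,-1],"xyz":[[0,0,-0.5],[0,0,-0.8],[0,0,-0.9],[0,0,-0.9],[0,0,-0.9],[0,0,0]],"rotation":[[0,0,0],[0,0,0],[0,0,0],[0,0,0],[0,0,0],[0,0,0]]}'
python3 - <<'E'
from h import *
E=toolpose(); im,c=shot('wrist'); hsv=cv2.cvtColor(im,cv2.COLOR_BGR2HSV); g=cv2.inRange(hsv,(10,100,70),(30,255,255)); 
n,l,s,ct=cv2.connectedComponentsWithStats(g)
for i in range(1,n):
    if 300<s[i,4]<2000: print('port',ct[i].round(1),s[i,4])
go(.467,.0311,.20,1.662)
E
```

```text
clock: 19.25
ee_pos: [0.5079, 0.4324, 0.0353]
ee_rot: [-3.141, 0.0, 1.571]
ft_force: [0.4, 1.0, 0.3]
width: 0.0703
gripper_force: 0.0
clock: 20.0
ee_pos: [0.508, 0.4327, 0.0366]
ee_rot: [3.142, 0.0, 1.571]
ft_force: [-0.5, 0.6, -0.1]
width: 0.0596
gripper_force: 54.2
clock: 20.75
ee_pos: [0.5088, 0.4333, 0.2013]
ee_rot: [3.136, -0.003, 1.571]
ft_force: [0.8, 0.4, -1.4]
width: 0.0595
gripper_force: 54.3
port [207.3 175.4] 649
port [232.4 325.1] 694
port [327.9 325.1] 700
rot [ 0.03 -0.02 -0.91] then shift [-9.91 -1.94 -0.03] j6 0.59
```

```bash
python3 -m creep '{"jaw":[-1,-1,-1,-1,-1,-1],"xyz":[[0,0,0],[-0.99,-0.19,0],[-0.99,-0.19,0],[-0.99,-0.19,0],[-0.99,-0.19,0],[-0.99,-0.19,0]],"rotation":[[0,0,-0.91],[0,0,0],[0,0,0],[0,0,0],[0,0,0],[0,0,0]]}' >/dev/null
python3 -m creep '{"jaw":[-1,-1,-1,-1,-1,-1,-1],"xyz":[[-0.99,-0.19,0],[-0.99,-0.19,0],[-0.99,-0.19,0],[-0.99,-0.19,0],[-0.99,-0.19,0],[0,0,0],[0,0,0]],"rotation":[[0,0,0],[0,0,0],[0,0,0],[0,0,0],[0,0,0],[0,0,0],[0,0,0]]}' >/dev/null
python3 - <<'E'
from h import *
st();go(.467,.0291,.145,1.662)
E
```

```text
22.43 p [0.468  0.0317 0.1962] r [-3.141 -0.     1.661] q [-0.1  -0.06  1.73  0.    1.47 -0.19] F [ 0.2  0.2 -2.3] w 0.0589 g 54.5
rot [-0.01 -0.   -0.01] then shift [-0.06 -0.03  1.28] j6 -0.19
```

```bash
python3 -m creep '{"jaw":[-1,-1,-1,-1,-1],"xyz":[[-0.07,-0.03,0],[0,0,0.5],[0,0,0.5],[0,0,0.3],[0,0,0]],"rotation":[[0,0,0],[0,0,0],[0,0,0],[0,0,0],[0,0,0]]}'
python3 -m creep '{"jaw":[-1,-1,-1,-1,-1,-1,-1],"xyz":[[0,0,0.3],[0,0,0.3],[0,0,0.3],[0,0,0.3],[0,0,0.3],[0,0,0.2],[0,0,0]],"rotation":[[0,0,0],[0,0,0],[0,0,0],[0,0,0],[0,0,0],[0,0,0],[0,0,0]]}'
python3 -m creep '{"jaw":[-1,-1,-1,-1,-1,-1],"xyz":[[0,0,0.1],[0,0,0.1],[0,0,0.08],[0,0,0.06],[0,0,0],[0,0,0]],"rotation":[[0,0,0],[0,0,0],[0,0,0],[0,0,0],[0,0,0],[0,0,0]]}'
```

```text
clock: 23.05
ee_pos: [0.467, 0.0289, 0.144]
ee_rot: [-3.14, -0.0, 1.662]
ft_force: [0.1, -0.5, -1.7]
width: 0.0595
gripper_force: 54.5
clock: 23.92
ee_pos: [0.4671, 0.0285, 0.076]
ee_rot: [-3.141, -0.0, 1.662]
ft_force: [-1.0, 0.0, -1.5]
width: 0.0597
gripper_force: 54.5
clock: 24.68
ee_pos: [0.4674, 0.0285, 0.063]
ee_rot: [3.141, 0.0, 1.662]
ft_force: [-0.8, -0.5, -1.0]
width: 0.0592
gripper_force: 54.5
```

```bash
python3 -m creep '{"jaw":[-1,-1,-1,-1,-1],"xyz":[[0,0,0.05],[0,0,0.04],[0,0,0.04],[0,0,0],[0,0,0]],"rotation":[[0,0,0],[0,0,0],[0,0,0],[0,0,0],[0,0,0]]}'
```

```text
clock: 25.3
ee_pos: [0.4673, 0.0285, 0.0577]
ee_rot: [-3.142, 0.0, 1.662]
ft_force: [-0.7, 0.5, 0.9]
width: 0.0597
gripper_force: 54.4
```

```bash
python3 -m creep '{"jaw":[-1,-1,-1],"xyz":[[0,0,0.04],[0,0,0],[0,0,0]],"rotation":[[0,0,0],[0,0,0],[0,0,0]]}'
python3 -m creep '{"jaw":[-1,0.65,0.65,0.65,0.65],"xyz":[[0,0,-0.02],[0,0,0],[0,0,0],[0,0,0],[0,0,0]],"rotation":[[0,0,0],[0,0,0],[0,0,0],[0,0,0],[0,0,0]]}'
python3 -m creep '{"jaw":[0.65,0.65,0.65,0.65,0.65,0.65],"xyz":[[0,0,-0.4],[0,0,-0.5],[0,0,-0.9],[0,0,-0.9],[0,0,-0.9],[0,0,0]],"rotation":[[0,0,0],[0,0,0],[0,0,0],[0,0,0],[0,0,0],[0,0,0]]}'
python3 - <<'E'
from h import *
im,c=shot('wrist'); cv2.imwrite('pics/w7.png',im); im2,_=shot('top'); crop(im2,140,200,440,280,2.6,'t7.png')
hsv=cv2.cvtColor(im,cv2.COLOR_BGR2HSV); g=cv2.inRange(hsv,(10,100,70),(30,255,255)); 
n,l,s,ct=cv2.connectedComponentsWithStats(g)
for i in range(1,n):
    if 70<s[i,4]<2000: print('port',ct[i].round(1),s[i,4],cast(c,*ct[i],.115).round(4))
cv2.imwrite('pics/j7.png',np.vstack([cv2.resize(im2[205:265,140:440],(784,157),interpolation=cv2.INTER_CUBIC),cv2.resize(im[60:400],(720,437))[:,:,:] if 0 else cv2.copyMakeBorder(cv2.resize(im[60:400],(720,437)),0,0,0,64,cv2.BORDER_CONSTANT)]))
E
```

```text
clock: 25.68
ee_pos: [0.4674, 0.0285, 0.0576]
ee_rot: [3.141, 0.0, 1.662]
ft_force: [-12.1, 0.9, 32.1]
width: 0.0597
gripper_force: 57.7
clock: 26.3
ee_pos: [0.4673, 0.0285, 0.0568]
ee_rot: [-3.141, 0.0, 1.662]
ft_force: [-0.3, 0.4, 0.0]
width: 0.0706
gripper_force: 0.0
clock: 27.05
ee_pos: [0.4683, 0.0285, 0.2045]
ee_rot: [3.136, 0.001, 1.662]
ft_force: [0.3, -0.1, 0.8]
width: 0.0705
gripper_force: 0.0
port [279.6  88.2] 396 [0.4591 0.1228 0.115 ]
port [257.9 208.1] 94 [0.4494 0.0292 0.115 ]
port [299.6 208.1] 91 [0.4839 0.0323 0.115 ]
port [259.8 239.4] 80 [0.453  0.0014 0.115 ]
port [300.2 239.7] 84 [0.4875 0.0043 0.115 ]
port [260.4 268.8] 81 [ 0.4555 -0.0266  0.115 ]
port [299.6 268.9] 80 [ 0.49   -0.0236  0.115 ]
port [439.5 288.6] 159 [ 0.6184 -0.0322  0.115 ]
port [259.  295.3] 77 [ 0.4561 -0.0536  0.115 ]
port [297.2 295.3] 78 [ 0.4907 -0.0505  0.115 ]
port [261.5 322.7] 75 [ 0.4605 -0.0829  0.115 ]
port [298.5 322.6] 77 [ 0.4951 -0.0798  0.115 ]
```

View pics/j7.png

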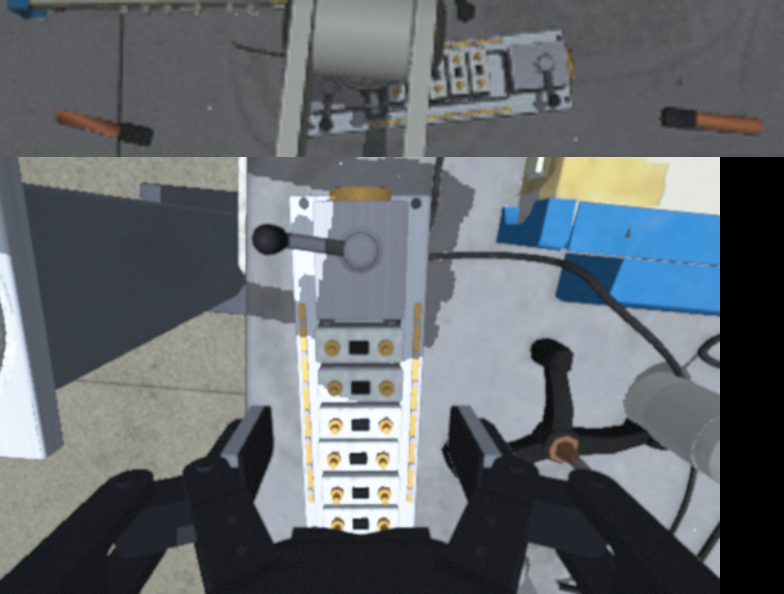

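All six cells are in line in bays 0–5, and the bars still lie left (grip near (120,132) in the strip) and right. Now for the left bar.

```bash
python3 -m creep '{"jaw":[0.2,0.2,0.2,0.2,0.2,0.2,0.2,0.2],"xyz":[[0.96,-0.05,0],[0.96,-0.05,0],[0.96,-0.05,0],[0.96,-0.05,0],[0.96,-0.05,0],[0.96,-0.05,0],[0.96,-0.05,0],[0.96,-0.05,0]],"rotation":[[0,0,0],[0,0,0],[0,0,0],[0,0,0],[0,0,0],[0,0,0],[0,0,0],[0,0,0]]}' >/dev/null
python3 -m creep '{"jaw":[0.2,0.2],"xyz":[[0,0,0],[0,0,0]],"rotation":[[0,0,0],[0,0,0]]}'
cat >> h.py <<'E'
def bar(im,c,zc):
    hsv=cv2.cvtColor(im,cv2.COLOR_BGR2HSV); g=cv2.inRange(hsv,(3,90,60),(14,255,255))
    g=cv2.morphologyEx(g,cv2.MORPH_OPEN,np.ones((3,3)))
    k=max(cv2.findContours(g,cv2.RETR_EXTERNAL,cv2.CHAIN_APPROX_NONE)[0],key=cv2.contourArea)
    r=cv2.minAreaRect(k); b=cv2.boxPoints(r); print('rect',r)
    L=[np.linalg.norm(b[i]-b[(i+1)%4]) for i in range(4)]; i=0 if L[0]<L[1] else 1
    e1=(b[i]+b[(i+1)%4])/2; e2=(b[i+2]+b[(i+3)%4])/2
    p1,p2=cast(c,*e1,zc),cast(c,*e2,zc); w=np.linalg.norm(cast(c,*b[i],zc)-cast(c,*b[(i+1)%4],zc))
    print('ends',e1.round(1),p1.round(4),e2.round(1),p2.round(4),'len',np.linalg.norm(p1-p2).round(4),'w',w.round(4))
E
python3 - <<'E'
from h import *
im,c=shot('wrist'); cv2.imwrite('pics/w8.png',im); bar(im,c,.012); bar(im,c,.022)
E
```

```text
clock: 28.4
ee_pos: [0.4232, 0.3326, 0.2002]
ee_rot: [-3.14, 0.001, 1.662]
ft_force: [0.3, 0.6, 0.1]
width: 0.0512
gripper_force: 0.0
rect ((292.37664794921875, 81.30021667480469), (18.7397518157959, 99.07705688476562), 18.90457534790039)
ends [308.4  34.4] [0.4363 0.4881 0.012 ] [276.3 128.2] [0.4122 0.395  0.012 ] len 0.0961 w 0.0187
rect ((292.37664794921875, 81.30021667480469), (18.7397518157959, 99.07705688476562), 18.90457534790039)
ends [308.4  34.4] [0.4357 0.4856 0.022 ] [276.3 128.2] [0.4123 0.3954 0.022 ] len 0.0932 w 0.0181
```

View pics/w8.png

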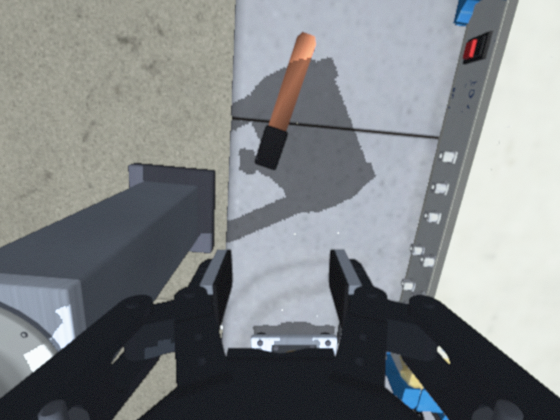

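Run:
```python
from h import *
im=cv2.imread('pics/w8.png'); a=cv2.resize(im[20:180,240:340],None,fx=3.6,fy=3.6,interpolation=cv2.INTER_CUBIC)
i2=cv2.imread('pics/w2.png'); b=cv2.resize(i2[150:210,0:90],(400,267),interpolation=cv2.INTER_CUBIC)
o=np.zeros((580,780,3),'uint8'); o[:576,:360]=a; o[:267,370:770]=b; cv2.imwrite('pics/z8.png',o)
```

```text
(no output)
```

View pics/z8.png

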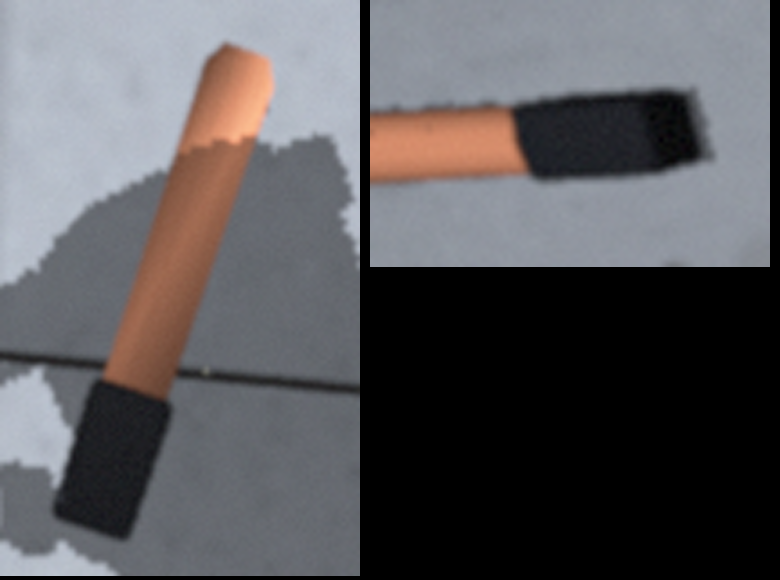

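Run:
```python
from h import *
def prof(im,a,b,n=26):
    a,b=np.array(a,float),np.array(b,float); P=[a+(b-a)*t for t in np.linspace(0,1,n)]
    xs=np.array([p[0] for p in P],np.float32)[None]; ys=np.array([p[1] for p in P],np.float32)[None]
    return cv2.remap(im,xs,ys,cv2.INTER_LINEAR)[0][:,::-1].astype(int)
im=cv2.imread('pics/w8.png'); d=np.array([.9464,.323])
for t in (.35,.6,.15):
    m=np.array([308.4,34.4])*(1-t)+np.array([276.3,128.2])*t
    print('L',t,prof(im,m-14*d,m+14*d)[:,0].tolist())
i2=cv2.imread('pics/w2.png')
for u in (8,18): print('R',prof(i2,(u,168),(u,196))[:,0].tolist())
```

```text
L 0.35 [184, 182, 178, 162, 132, 123, 126, 130, 133, 136, 140, 144, 149, 152, 156, 162, 165, 162, 157, 155, 150, 131, 110, 102, 102, 102]
L 0.6 [104, 103, 102, 104, 119, 133, 139, 145, 150, 152, 154, 158, 159, 157, 153, 151, 148, 142, 138, 134, 130, 122, 106, 101, 101, 101]
L 0.15 [182, 181, 176, 158, 138, 139, 152, 162, 170, 179, 191, 203, 209, 219, 225, 233, 239, 243, 246, 249, 247, 228, 193, 178, 178, 179]
R [143, 144, 141, 141, 142, 131, 126, 146, 172, 189, 201, 210, 215, 216, 214, 209, 202, 192, 178, 152, 130, 131, 139, 140, 142, 142]
R [141, 143, 142, 137, 122, 114, 132, 160, 179, 193, 205, 212, 213, 214, 213, 208, 200, 189, 168, 146, 141, 143, 144, 145, 143, 144]
```

```bash
python3 -m creep '{"jaw":[0.2,0.2,0.2,0.2,0.2],"xyz":[[0.6,0,0.8],[0.6,0,0.8],[0.5,0,0.8],[0,0,0.1],[0,0,0]],"rotation":[[0,0,0],[0,0,0],[0,0,0],[0,0,0],[0,0,0]]}'
python3 - <<'E'
from h import *
im,c=shot('wrist'); cv2.imwrite('pics/w9.png',im); bar(im,c,.012); bar(im,c,.02)
cv2.imwrite('pics/z9.png',cv2.resize(im,None,fx=1.42,fy=1.42))
E
```

```text
clock: 29.08
ee_pos: [0.4177, 0.3999, 0.1014]
ee_rot: [3.141, 0.0, 1.661]
ft_force: [-1.0, -0.8, 0.8]
width: 0.0513
gripper_force: 0.0
rect ((295.45843505859375, 159.86769104003906), (27.18031120300293, 124.91848754882812), 19.440032958984375)
ends [316.2 101. ] [0.4361 0.4879 0.012 ] [274.7 218.8] [0.413  0.3927 0.012 ] len 0.0979 w 0.0203
rect ((295.45843505859375, 159.86769104003906), (27.18031120300293, 124.91848754882812), 19.440032958984375)
ends [316.2 101. ] [0.4352 0.4874 0.02  ] [274.7 218.8] [0.4129 0.3955 0.02  ] len 0.0945 w 0.0196
```

View pics/z9.png

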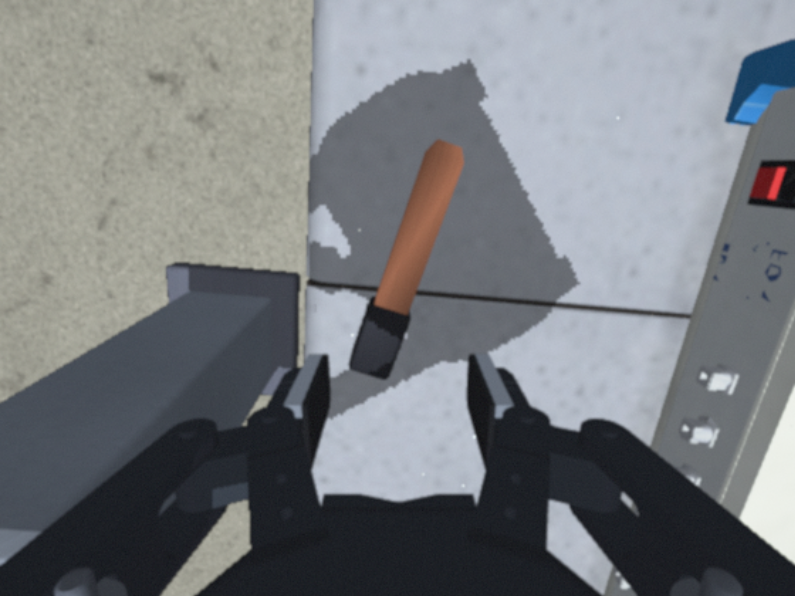

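Run:
```python
from h import *
im=cv2.imread('pics/w9.png'); b=np.array([[316.2,101],[274.7,218.8]]); ax=(b[1]-b[0])/np.linalg.norm(b[1]-b[0]); d=np.array([-ax[1],ax[0]])*-1
def row(m,h=26):
    P=np.array([m+d*t for t in np.arange(-h,h+.1,1.)],np.float32)
    return cv2.remap(im,P[None,:,0],P[None,:,1],cv2.INTER_LINEAR)[0][:,::-1].astype(int)
print('d',d)
for t in (.1,.25,.5,.75,.9,1.12,1.25,1.35):
    m=b[0]+(b[1]-b[0])*t; r=row(m); print(t,(r[:,0]-r[:,2]).tolist() if t<1 else '', r[:,0].tolist())
```

```text
d [0.94318234 0.33227561]
0.1 [-10, -10, -10, -10, -10, -11, -13, -11, -11, -11, -10, 2, 28, 46, 51, 52, 54, 56, 56, 57, 59, 59, 59, 60, 61, 66, 65, 67, 67, 68, 70, 71, 72, 74, 75, 74, 77, 79, 79, 68, 37, 2, -10, -11, -10, -11, -10, -10, -10, -10, -12, -11, -9] [107, 107, 107, 107, 106, 106, 105, 106, 106, 107, 105, 104, 101, 102, 106, 109, 112, 116, 118, 119, 122, 123, 123, 125, 128, 132, 135, 136, 137, 140, 144, 148, 150, 153, 153, 154, 158, 160, 162, 158, 138, 113, 104, 105, 106, 103, 106, 107, 106, 107, 106, 107, 107]
0.25 [-10, -11, -11, -11, -9, -10, -8, -10, -10, -11, -10, 0, 22, 44, 53, 55, 58, 59, 61, 63, 63, 64, 63, 65, 67, 69, 71, 70, 71, 73, 73, 75, 78, 79, 80, 80, 80, 78, 75, 59, 22, -7, -10, -10, -11, -11, -11, -10, -11, -11, -11, -10, -10] [106, 105, 106, 106, 107, 107, 109, 106, 107, 107, 106, 105, 105, 107, 112, 117, 121, 123, 127, 129, 131, 132, 131, 134, 137, 141, 144, 144, 146, 150, 152, 155, 159, 161, 162, 163, 163, 161, 157, 145, 123, 106, 102, 103, 103, 103, 103, 104, 104, 104, 105, 106, 107]
0.5 [-9, -10, -11, -11, -11, -12, -11, -11, -11, -11, -10, -5, 15, 47
[... 1448 characters left out ...]
, 186, 186, 185, 183, 183, 175, 140, 82, 46, 45, 54, 59, 58, 59, 59, 60, 59, 57, 55, 51, 55, 56, 58, 53, 50, 50, 50, 46, 39, 31, 31, 35, 38, 36, 29, 25, 25, 44, 92, 121, 122, 109, 105, 105, 104, 103, 103, 102, 102, 103]
1.25  [187, 189, 189, 188, 188, 187, 186, 185, 175, 140, 78, 37, 42, 47, 53, 55, 56, 52, 54, 54, 52, 52, 51, 52, 53, 53, 55, 54, 52, 53, 51, 52, 50, 51, 52, 52, 49, 49, 43, 39, 51, 80, 100, 106, 106, 105, 103, 104, 103, 102, 102, 102, 104]
1.35  [182, 183, 183, 183, 184, 184, 184, 185, 186, 176, 140, 77, 40, 44, 47, 48, 49, 50, 50, 47, 47, 49, 49, 49, 49, 46, 44, 41, 43, 34, 35, 29, 21, 25, 25, 28, 26, 25, 26, 39, 66, 94, 107, 108, 107, 107, 107, 107, 113, 139, 170, 177, 175]
```

Run:
```python
from h import *
f,cx,cy=np.load('w1.npy'); E=toolpose()@np.array(vision.get_calibration('wrist')['mount']); c=(f,cx,cy,E)
b=np.array([[316.2,101],[274.7,218.8]]); d=np.array([.943,.332])
for t,lo,hi in((.1,11.5,40.3),(.25,12,39.6),(.5,12.4,39.2),(.75,12.3,38.2),(.9,11.8,38),(1.12,9.6,40.6),(1.25,9.6,41),(1.35,10.4,40)):
    m=b[0]+(b[1]-b[0])*t; print(t,[np.linalg.norm(cast(c,*(m+d*(lo-26)),z)-cast(c,*(m+d*(hi-26)),z)).round(4) for z in(0,.012,.02,.024)])
print(E[:3,3])
```

```text
0.1 [np.float64(0.0229), np.float64(0.0218), np.float64(0.0211), np.float64(0.0207)]
0.25 [np.float64(0.0224), np.float64(0.0213), np.float64(0.0205), np.float64(0.0202)]
0.5 [np.float64(0.0223), np.float64(0.0212), np.float64(0.0205), np.float64(0.0201)]
0.75 [np.float64(0.0222), np.float64(0.0211), np.float64(0.0204), np.float64(0.02)]
0.9 [np.float64(0.0229), np.float64(0.0218), np.float64(0.021), np.float64(0.0207)]
1.12 [np.float64(0.0279), np.float64(0.0265), np.float64(0.0256), np.float64(0.0251)]
1.25 [np.float64(0.0287), np.float64(0.0273), np.float64(0.0264), np.float64(0.0259)]
1.35 [np.float64(0.0274), np.float64(0.0261), np.float64(0.0252), np.float64(0.0247)]
[0.41094154 0.4734156  0.24349695]
```

The measured widths (grip 26 mm, shank 20.5 mm at z = 20 mm) show the left bar is the square one, so the right one is round. The left bar's tip already points toward +y, which suits the −y collet. I pick it up now.

```bash
python3 -c "
from h import *
go(.4076,.3736,.10,1.333)"
```

```text
rot [ 0.01 -0.01  3.28] then shift [-0.7  -0.1   0.05] j6 0.54
```

```bash
python3 -m creep '{"jaw":[0,0,0,0,0,0],"xyz":[[0,0,0],[0,0,0],[0,0,0],[0,0,0],[-0.7,-0.1,0.05],[0,0,0]],"rotation":[[0,0,0.82],[0,0,0.82],[0,0,0.82],[0,0,0.82],[0,0,0],[0,0,0]]}'
python3 - <<'E'
from h import *
im,c=shot('wrist'); bar(im,c,.02)
hsv=cv2.cvtColor(im,cv2.COLOR_BGR2HSV); cv2.imwrite('pics/w10.png',im)
go(.4076,.3736,.004,1.333)
E
```

```text
clock: 29.88
ee_pos: [0.407, 0.3731, 0.1002]
ee_rot: [3.14, -0.001, 1.332]
ft_force: [0.8, 0.5, -0.2]
width: 0.0425
gripper_force: 0.0
rect ((282.0, 119.0), (134.0, 26.0), 90.0)
ends [282.  52.] [0.4356 0.4865 0.02  ] [282. 186.] [0.4135 0.3955 0.02  ] len 0.0937 w 0.0178
rot [ 0.01 -0.02 -0.01] then shift [-0.01  0.    2.41] j6 0.84
```

```bash
python3 -m creep '{"jaw":[0,0,0,0,0,0,0],"xyz":[[0,0,0.6],[0,0,0.6],[0,0,0.6],[0,0,0.3],[0,0,0.15],[0,0,0.1],[0,0,0]],"rotation":[[0,0,0],[0,0,0],[0,0,0],[0,0,0],[0,0,0],[0,0,0],[0,0,0]]}'
python3 -m creep '{"jaw":[-1,-1,-1,-1,-1],"xyz":[[0,0,0],[0,0,0],[0,0,0],[0,0,0],[0,0,0]],"rotation":[[0,0,0],[0,0,0],[0,0,0],[0,0,0],[0,0,0]]}' 100
```

```text
clock: 30.8
ee_pos: [0.407, 0.3746, 0.0052]
ee_rot: [3.141, -0.0, 1.334]
ft_force: [0.8, 0.8, 0.2]
width: 0.0428
gripper_force: 0.0
clock: 31.42
ee_pos: [0.4074, 0.3747, 0.0059]
ee_rot: [3.14, -0.001, 1.334]
ft_force: [-0.8, -1.2, 7.6]
width: 0.0234
gripper_force: 99.2
```

```bash
python3 -m creep '{"jaw":[-1,-1,-1,-1,-1,-1,-1],"xyz":[[0,0,-0.3],[0,0,-0.7],[0,0,-0.9],[0,0,-0.9],[0,0,-0.9],[0,0,-0.9],[0,0,0]],"rotation":[[0,0,0],[0,0,0],[0,0,0],[0,0,0],[0,0,0],[0,0,0],[0,0,0]]}'
python3 - <<'E'
from h import *
im,c=shot('wrist'); cv2.imwrite('pics/w11.png',im); z=toolpose()[2,3]; bar(im,c,z-.0059+.02)
E=toolpose()
f,cx,cy,_=c
C=.4745,-.0556
u=np.array([-.0914,.9958])
P=np.array(C)-u*(.190+.1175+.025); print(P); go(P[0],P[1],.19,1.662)
E
```

```text
clock: 32.3
ee_pos: [0.4075, 0.375, 0.1923]
ee_rot: [3.138, -0.004, 1.334]
ft_force: [-0.2, -0.4, -3.3]
width: 0.0234
gripper_force: 98.5
rect ((281.9873962402344, 117.5565414428711), (48.48748016357422, 229.8270263671875), 1.3019527196884155)
ends [284.6   2.7] [0.4361 0.4874 0.2043] [279.4 232.4] [0.4119 0.3961 0.2043] len 0.0944 w 0.0186
[ 0.5048905 -0.3867035]
rot [ 0.02 -0.01 -3.28] then shift [-1.918e+01  7.000e-01  1.000e-02] j6 0.84
```

View pics/w11.png

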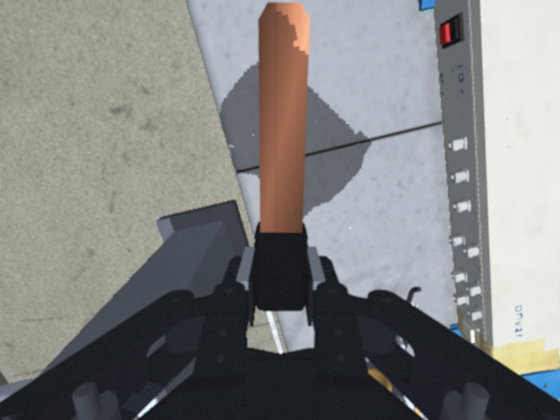

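The square bar is held straight, with its tip at (284,5). I carry it over to the −y end.

```bash
python3 -m creep '{"jaw":[-1,-1,-1,-1,-1,-1,-1,-1],"xyz":[[0,0,0],[0,0,0],[0,0,0],[0,0,0],[-0.96,0.03,0],[-0.96,0.03,0],[-0.96,0.03,0],[-0.96,0.03,0]],"rotation":[[0,0,-0.82],[0,0,-0.82],[0,0,-0.82],[0,0,-0.82],[0,0,0],[0,0,0],[0,0,0],[0,0,0]]}' >/dev/null
python3 -m creep '{"jaw":[-1,-1,-1,-1,-1,-1,-1,-1],"xyz":[[-0.96,0.03,0],[-0.96,0.03,0],[-0.96,0.03,0],[-0.96,0.03,0],[-0.96,0.03,0],[-0.96,0.03,0],[-0.96,0.03,0],[-0.96,0.03,0]],"rotation":[[0,0,0],[0,0,0],[0,0,0],[0,0,0],[0,0,0],[0,0,0],[0,0,0],[0,0,0]]}'
python3 -m creep '{"jaw":[-1,-1,-1,-1,-1,-1,-1,-1],"xyz":[[-0.96,0.03,0],[-0.96,0.03,0],[-0.96,0.03,0],[-0.96,0.03,0],[-0.96,0.03,0],[-0.96,0.03,0],[-0.96,0.03,0],[-0.96,0.03,0]],"rotation":[[0,0,0],[0,0,0],[0,0,0],[0,0,0],[0,0,0],[0,0,0],[0,0,0],[0,0,0]]}'
python3 - <<'E'
from h import *
st(); go(.5049,-.3867,.0599,1.662)
E
```

```text
clock: 34.35
ee_pos: [0.4625, -0.0843, 0.188]
ee_rot: [-3.14, -0.001, 1.662]
ft_force: [-0.2, 0.2, -2.6]
width: 0.0234
gripper_force: 98.5
clock: 35.35
ee_pos: [0.5002, -0.3891, 0.1876]
ee_rot: [-3.14, -0.001, 1.662]
ft_force: [0.8, -0.1, -2.1]
width: 0.0235
gripper_force: 98.5
35.35 p [ 0.5002 -0.3891  0.1876] r [-3.140e+00 -1.000e-03  1.662e+00] q [-0.78  0.29  1.36 -0.    1.5  -0.87] F [ 0.8 -0.1 -2.1] w 0.0235 g 98.5
rot [-0.01 -0.01 -0.  ] then shift [0.05 0.12 3.19] j6 -0.87
```

```bash
python3 -m creep '{"jaw":[-1,-1,-1,-1,-1,-1,-1],"xyz":[[0.05,0.12,0.6],[0,0,0.7],[0,0,0.7],[0,0,0.7],[0,0,0.4],[0,0,0.09],[0,0,0]],"rotation":[[0,0,0],[0,0,0],[0,0,0],[0,0,0],[0,0,0],[0,0,0],[0,0,0]]}'
python3 - <<'E'
from h import *
st(); im,c=shot('wrist'); cv2.imwrite('pics/w12.png',im)
hsv=cv2.cvtColor(im,cv2.COLOR_BGR2HSV)
g=cv2.inRange(hsv,(15,100,70),(30,255,255)); n,l,s,ct=cv2.connectedComponentsWithStats(g)
for i in range(1,n):
    if s[i,4]>60: print(s[i],ct[i].round(1),cast(c,*ct[i],.064).round(4))
bar(im,c,.074)
C=np.array([.4745,-.0556]);u=np.array([-.0914,.9958]); N=C-u*.19; 
print('expected nose px at z .064,.080',proj(c,[*N,.064]),proj(c,[*N,.080]))
E
```

```text
clock: 36.22
ee_pos: [0.5053, -0.3859, 0.0619]
ee_rot: [3.141, 0.0, 1.662]
ft_force: [-0.0, -0.7, -1.3]
width: 0.0232
gripper_force: 98.5
36.23 p [ 0.5053 -0.3859  0.0619] r [3.141 0.    1.662] q [-0.77  0.38  1.5  -0.    1.26 -0.86] F [-0.  -0.7 -1.3] w 0.0232 g 98.5
rect ((283.9999694824219, 116.99998474121094), (49.99999237060547, 229.99996948242188), -0.0)
ends [284.   2.] [ 0.4958 -0.2702  0.074 ] [284. 232.] [ 0.5046 -0.3639  0.074 ] len 0.0941 w 0.0191
expected nose px at z .064,.080 (np.float64(279.84570332616204), np.float64(-64.73357147030404)) (np.float64(279.72528806816814), np.float64(-93.23907411221992))
```

View pics/w12.png

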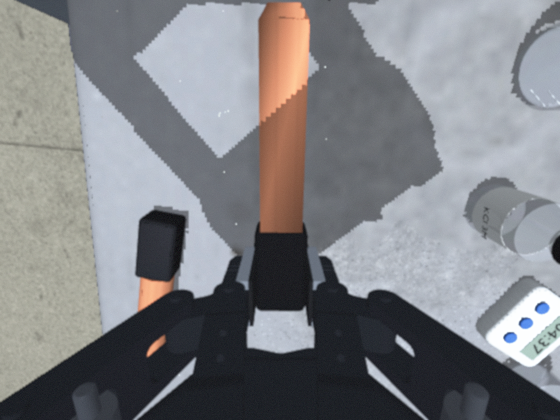

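The image shows the square bar gripped straight, with the tip at (284,2), and the round bar's grip on the worktop at (160,245). That uses up my picture views, so from here I go by numbers and force. I feed the bar in gently.

```bash
python3 -m creep '{"jaw":[-1,-1,-1,-1],"xyz":[[0,-0.02,0.05],[0.3,0,0],[0.2,0,0],[0,0,0]],"rotation":[[0,0,0],[0,0,0],[0,0,0],[0,0,0]]}'
python3 -m creep '{"jaw":[-1,-1,-1,-1,-1,-1],"xyz":[[0.12,0,0],[0.12,0,0],[0.12,0,0],[0.12,0,0],[0,0,0],[0,0,0]],"rotation":[[0,0,0],[0,0,0],[0,0,0],[0,0,0],[0,0,0],[0,0,0]]}'
```

```text
clock: 36.78
ee_pos: [0.5026, -0.3651, 0.0596]
ee_rot: [3.142, 0.0, 1.663]
ft_force: [-0.3, -0.9, -2.1]
width: 0.0234
gripper_force: 98.5
clock: 37.52
ee_pos: [0.5008, -0.3469, 0.0594]
ee_rot: [-3.142, 0.0, 1.662]
ft_force: [0.4, -0.2, -2.9]
width: 0.0235
gripper_force: 98.5
```

```bash
python3 -m creep '{"jaw":[-1,-1,-1,-1,-1],"xyz":[[0.12,0,0],[0.12,0,0],[0.12,0,0],[0.12,0,0],[0,0,0]],"rotation":[[0,0,0],[0,0,0],[0,0,0],[0,0,0],[0,0,0]]}'
python3 -m creep '{"jaw":[-1,-1,-1,-1,-1,-1],"xyz":[[0.12,0,0],[0.12,0,0],[0.12,0,0],[0.12,0,0],[0,0,0],[0,0,0]],"rotation":[[0,0,0],[0,0,0],[0,0,0],[0,0,0],[0,0,0],[0,0,0]]}'
```

```text
clock: 38.15
ee_pos: [0.499, -0.3273, 0.0594]
ee_rot: [-3.142, 0.0, 1.662]
ft_force: [0.2, 0.9, -2.6]
width: 0.0237
gripper_force: 98.5
clock: 38.9
ee_pos: [0.4973, -0.3085, 0.0593]
ee_rot: [3.142, -0.0, 1.662]
ft_force: [0.9, 1.6, -2.2]
width: 0.0234
gripper_force: 98.6
```

```bash
python3 -m creep '{"jaw":[-1,-1,-1,-1,-1],"xyz":[[0.12,0,0],[0.12,0,0],[0.12,0,0],[0.06,0,0],[0,0,0]],"rotation":[[0,0,0],[0,0,0],[0,0,0],[0,0,0],[0,0,0]]}'
python3 -m creep '{"jaw":[-1,-1,-1,-1],"xyz":[[0.06,0,0],[0.04,0,0],[0,0,0],[0,0,0]],"rotation":[[0,0,0],[0,0,0],[0,0,0],[0,0,0]]}'
```

```text
clock: 39.52
ee_pos: [0.4961, -0.2935, 0.0601]
ee_rot: [3.14, 0.004, 1.662]
ft_force: [3.1, -15.0, -2.7]
width: 0.0235
gripper_force: 98.6
clock: 40.02
ee_pos: [0.4964, -0.2932, 0.0613]
ee_rot: [3.139, 0.011, 1.661]
ft_force: [3.5, -41.8, -2.2]
width: 0.0235
gripper_force: 98.5
```

```bash
python3 -m creep '{"jaw":[-1,-1,-1,-1,-1],"xyz":[[-0.1,0,0.02],[0.05,0.02,0],[0.06,0,0],[0.02,0,0],[0,0,0]],"rotation":[[0,0,0],[0,-0.1,0],[0,0,0],[0,0,0],[0,0,0]]}'
python3 - <<'E'
from h import *
st(); im,c=shot('wrist'); cv2.imwrite('pics/w13.png',im); hsv=cv2.cvtColor(im,cv2.COLOR_BGR2HSV)
for v in range(60,250,4): print(v,hsv[v,284].tolist(),hsv[v,266].tolist(),cast(c,284,v,.074).round(4)[1], end=' | ')
C=np.array([.4745,-.0570]);u=np.array([-.0914,.9958])
for d in(.19,.213): print(d,proj(c,[*(C-u*d),.074]))
E
```

```text
clock: 40.65
ee_pos: [0.4971, -0.2932, 0.0612]
ee_rot: [3.138, 0.024, 1.661]
ft_force: [1.2, -52.5, 1.0]
width: 0.0235
gripper_force: 98.9
40.65 p [ 0.4971 -0.2932  0.0612] r [3.138 0.024 1.661] q [-0.66  0.26  1.66 -0.02  1.2  -0.74] F [  1.2 -52.5   1. ] w 0.0235 g 98.9
60 [114, 34, 158] [110, 26, 233] -0.1975 | 64 [111, 33, 161] [112, 20, 244] -0.1989 | 68 [115, 35, 162] [110, 15, 250] -0.2003 | 72 [113, 33, 162] [108, 13, 251] -0.2018 | 76 [113, 32, 160] [111, 13, 251] -0.2032 | 80 [113, 33, 160] [111, 13, 251] -0.2047 | 84 [112, 35, 160] [113, 26, 234] -0.2062 | 88 [116, 32, 158] [114, 33, 156] -0.2077 | 92 [113, 34, 157] [110, 36, 158] -0.2091 | 96 [112, 34, 163] [114, 31, 162] -0.2107 | 100 [113, 36, 158] [114, 33, 156] -0.2122 | 104 [117, 30, 153] [114, 34, 143] -0.2137 | 108 [114, 32, 152] [113, 34, 134] -0.2153 | 112 [114, 35, 140] [115, 35, 131] -0.2168 | 116 [114, 36, 134] [117, 30, 95] -0.2184 | 120 [112, 36, 105] [114, 31, 130] -0.22 | 124 [114, 34, 120] [116, 32, 129] -0.2216 | 128 [111, 33, 122] [112, 38, 154] -0.2232 | 132 [113, 35, 153] [113, 35, 155] -0.2248 | 136 
[... 690 characters left out ...]
527 | 200 [9, 127, 137] [9, 123, 162] -0.2546 | 204 [10, 122, 136] [9, 122, 163] -0.2565 | 208 [9, 120, 136] [9, 123, 159] -0.2584 | 212 [10, 122, 132] [10, 126, 158] -0.2604 | 216 [10, 122, 132] [9, 125, 157] -0.2623 | 220 [10, 122, 130] [10, 123, 155] -0.2643 | 224 [10, 123, 126] [9, 126, 154] -0.2663 | 228 [10, 122, 125] [9, 126, 152] -0.2683 | 232 [9, 119, 109] [10, 120, 125] -0.2703 | 236 [101, 62, 33] [120, 25, 31] -0.2723 | 240 [124, 58, 35] [110, 49, 31] -0.2744 | 244 [108, 43, 30] [114, 40, 32] -0.2765 | 248 [120, 41, 31] [105, 45, 34] -0.2786 | 0.19 (np.float64(279.1920882062431), np.float64(181.39238485684174))
0.213 (np.float64(279.35015392763603), np.float64(229.29915049952706))
```

The visible shank between nose and grip is about 23–24 mm (23 when seated), and the stop is hard and repeatable, so the square bar is seated. I ease off, release and rise.

```bash
python3 -m creep '{"jaw":[-1,-1],"xyz":[[-0.03,0,0],[0,0,0]],"rotation":[[0,0,0],[0,0,0]]}'
python3 -m creep '{"jaw":[0,0,0,0],"xyz":[[0,0,0],[0,0,0],[0,0,0],[0,0,0]],"rotation":[[0,0,0],[0,0,0],[0,0,0],[0,0,0]]}'
python3 -m creep '{"jaw":[0,0,0,0,0,0],"xyz":[[0,0,-0.3],[0,0,-0.5],[0,0,-0.9],[0,0,-0.9],[0,0,-0.9],[0,0,0]],"rotation":[[0,0,0],[0,0,0],[0,0,0],[0,0,0],[0,0,0],[0,0,0]]}'
python3 - <<'E'
from h import *
st(); go(.51,-.29,.20,1.662); im,c=shot('wrist'); cv2.imwrite('pics/w14.png',im); hsv=cv2.cvtColor(im,cv2.COLOR_BGR2HSV)
g=cv2.inRange(hsv,(3,90,60),(12,255,255)); n,l,s,ct=cv2.connectedComponentsWithStats(g)
for i in range(1,n):
    if s[i,4]>60: print('cu',s[i],ct[i].round(1),cast(c,*ct[i],.074).round(4))
g=cv2.inRange(hsv,(15,100,70),(30,255,255)); n,l,s,ct=cv2.connectedComponentsWithStats(g)
for i in range(1,n):
    if s[i,4]>60: print('brass',s[i],ct[i].round(1),cast(c,*ct[i],.08).round(4))
g=cv2.inRange(hsv,(0,0,0),(180,255,50)); n,l,s,ct=cv2.connectedComponentsWithStats(g)
for i in range(1,n):
    if s[i,4]>60: print('blk',s[i],ct[i].round(1),cast(c,*ct[i],.12).round(4))
C=np.array([.475,-.0575]);u=np.array([-.0914,.9958]);x=np.array([.9958,.0914])
print('knob exp',(C-u*.15-x*.054).round(4),proj(c,[*(C-u*.15-x*.054),.12]))
E
```

```text
clock: 40.95
ee_pos: [0.497, -0.2932, 0.0606]
ee_rot: [3.139, 0.021, 1.661]
ft_force: [1.0, -44.0, 1.6]
width: 0.0238
gripper_force: 98.8
clock: 41.45
ee_pos: [0.4961, -0.2875, 0.0584]
ee_rot: [-3.141, 0.01, 1.662]
ft_force: [-0.4, 1.0, 0.5]
width: 0.0424
gripper_force: 0.0
clock: 42.2
ee_pos: [0.4969, -0.2869, 0.2023]
ee_rot: [3.138, 0.014, 1.662]
ft_force: [-0.1, 0.6, -0.3]
width: 0.0425
gripper_force: 0.0
42.2 p [ 0.4969 -0.2869  0.2023] r [3.138 0.014 1.662] q [-0.65  0.15  1.49 -0.01  1.48 -0.74] F [-0.1  0.6 -0.3] w 0.0425 g 0.0
rot [ 0.04  0.14 -0.  ] then shift [-0.11  0.32  0.06] j6 -0.74
cu [269 158  22  23 465] [279.4 169.1] [ 0.4935 -0.2602  0.074 ]
brass [225  10   6  28 133] [227.5  23.6] [ 0.4424 -0.1479  0.08  ]
brass [330  10   6  29 125] [332.8  23.4] [ 0.5249 -0.1403  0.08  ]
brass [227  45   5  14  63] [228.9  52.1] [ 0.4443 -0.1679  0.08  ]
brass [259 149  44   9 357] [280.3 152.6] [ 0.4928 -0.2443  0.08  ]
blk [366   0  45  26 707] [382.4  10.5] [ 0.551  -0.1408  0.12  ]
blk [249  23  64   3 180] [281.4  24.1] [ 0.4853 -0.1546  0.12  ]
blk [194 101  29  25 442] [209.  112.9] [ 0.4382 -0.2155  0.12  ]
blk [ 266  179   27   44 1043] [279.3 201.1] [ 0.4949 -0.2774  0.12  ]
blk [515 194  33  10  99] [530.8 199.1] [ 0.694  -0.2579  0.12  ]
blk [502 216  30  31 425] [513.8 230.3] [ 0.6894 -0.2851  0.12  ]
blk [538 229  22  34 303] [546.9 245.8] [ 0.7216 -0.2963  0.12  ]
blk [    0   249   560   171 46499] [280.8 362. ] [ 0.5108 -0.4383  0.12  ]
blk [488 263  58  27 271] [519.5 281.6] [ 0.7103 -0.3317  0.12  ]
blk [411 266  28  28 416] [423.9 278.5] [ 0.6264 -0.3361  0.12  ]
knob exp [ 0.4349 -0.2118] (np.float64(204.51678355333584), np.float64(107.07616493818566))
```

```bash
python3 -m creep '{"jaw":[0,0],"xyz":[[0,0,0],[0,0,0]],"rotation":[[0.04,0.14,0],[0,0,0]]}' >/dev/null
python3 -c "
from h import *
st(); go(.4365,-.2135,.108,1.662)"
```

```text
42.5 p [ 0.4958 -0.2863  0.1976] r [-3.136 -0.005  1.662] q [-0.66  0.16  1.49  0.    1.5  -0.75] F [0.5 0.2 1.4] w 0.0427 g 0.0
rot [-0.05 -0.05 -0.  ] then shift [ 1.95 -1.31  2.24] j6 -0.75
```

```bash
python3 -m creep '{"jaw":[0,0,0,0],"xyz":[[0.65,-0.44,0],[0.65,-0.44,0],[0.65,-0.43,0],[0,0,0]],"rotation":[[-0.05,-0.05,0],[0,0,0],[0,0,0],[0,0,0]]}'
python3 - <<'E'
from h import *
go(.4365,-.2135,.108,1.662); im,c=shot('wrist'); hsv=cv2.cvtColor(im,cv2.COLOR_BGR2HSV)
g=cv2.inRange(hsv,(0,0,0),(180,255,50)); n,l,s,ct=cv2.connectedComponentsWithStats(g)
for i in range(1,n):
    if 200<s[i,4]<5000: print('blk',s[i],ct[i].round(1),cast(c,*ct[i],.125).round(4))
E
```

```text
clock: 43.0
ee_pos: [0.436, -0.2123, 0.1985]
ee_rot: [3.141, 0.001, 1.663]
ft_force: [0.6, -0.0, 0.5]
width: 0.0428
gripper_force: 0.0
rot [0.01 0.01 0.01] then shift [-0.03  0.01  2.26] j6 -0.7
blk [ 410    0  150  111 4103] [498.   59.4] [ 0.5697 -0.0885  0.125 ]
blk [271 204  21  26 431] [281.2 216.6] [ 0.436  -0.2118  0.125 ]
blk [245 306  23  38 618] [255.9 324.7] [ 0.4231 -0.3134  0.125 ]
```

```bash
python3 -m creep '{"jaw":[0,0,0,0,0,0],"xyz":[[0,0,0.7],[0,0,0.6],[0,0,0.5],[0,0,0.3],[0,0,0.14],[0,0,0]],"rotation":[[0,0,0],[0,0,0],[0,0,0],[0,0,0],[0,0,0],[0,0,0]]}'
python3 -m creep '{"jaw":[-1,-1,-1,-1,-1],"xyz":[[0,0,0],[0,0,0],[0,0,0],[0,0,0],[0,0,0]],"rotation":[[0,0,0],[0,0,0],[0,0,0],[0,0,0],[0,0,0]]}' 30
```

```text
clock: 43.8
ee_pos: [0.437, -0.2137, 0.1091]
ee_rot: [3.141, 0.001, 1.662]
ft_force: [0.1, 0.0, -0.7]
width: 0.0423
gripper_force: 0.0
clock: 44.42
ee_pos: [0.4367, -0.2138, 0.1097]
ee_rot: [3.141, 0.002, 1.662]
ft_force: [-5.8, -0.4, 6.0]
width: 0.0168
gripper_force: 29.2
```

```bash
python3 -m creep '{"jaw":[-1,-1,-1,-1],"xyz":[[0,0,-0.03],[-0.27,0.03,0],[-0.26,0.08,0],[0,0,0]],"rotation":[[0,0,0],[0,0,0],[0,0,0],[0,0,0]]}'
python3 -m creep '{"jaw":[-1,-1,-1],"xyz":[[-0.24,0.13,0],[-0.21,0.17,0],[0,0,0]],"rotation":[[0,0,0],[0,0,0],[0,0,0]]}'
```

```text
clock: 44.92
ee_pos: [0.4429, -0.235, 0.1099]
ee_rot: [-3.141, 0.001, 1.661]
ft_force: [-3.3, -5.6, -5.0]
width: 0.0167
gripper_force: 30.6
clock: 45.3
ee_pos: [0.4555, -0.2531, 0.1099]
ee_rot: [-3.139, 0.004, 1.661]
ft_force: [-15.1, -18.7, -4.1]
width: 0.0169
gripper_force: 31.0
```

```bash
python3 -m creep '{"jaw":[-1,-1,-1],"xyz":[[-0.1,0.24,0],[-0.11,0.24,0],[0,0,0]],"rotation":[[0,0,0],[0,0,0],[0,0,0]]}'
python3 -m creep '{"jaw":[-1,-1,-1,-1],"xyz":[[-0.05,0.24,0],[-0.0,0.1,0],[0,0,0],[0,0,0]],"rotation":[[0,0,0],[0,0,0],[0,0,0],[0,0,0]]}'
```

```text
clock: 45.68
ee_pos: [0.4767, -0.2602, 0.1104]
ee_rot: [3.141, 0.005, 1.661]
ft_force: [-1.9, -23.4, -8.9]
width: 0.0168
gripper_force: 30.6
clock: 46.18
ee_pos: [0.4865, -0.2598, 0.1101]
ee_rot: [-3.134, 0.002, 1.661]
ft_force: [-40.0, -12.4, 10.7]
width: 0.0167
gripper_force: 33.5
```

The lever is at its stop (θ≈1.4, 40 N reaction). I release, rise and measure the knob and the round bar.

```bash
python3 -m creep '{"jaw":[-1,0,0,0],"xyz":[[0,-0.03,0],[0,0,0],[0,0,0],[0,0,0]],"rotation":[[0,0,0],[0,0,0],[0,0,0],[0,0,0]]}'
python3 -m creep '{"jaw":[0,0,0,0,0],"xyz":[[0,0,-0.5],[0,0,-0.8],[0,0,-0.9],[-0.9,0,0],[-0.9,0,0]],"rotation":[[0,0,0],[0,0,0],[0,0,0],[0,0,0],[0,0,0]]}'
python3 -m creep '{"jaw":[0,0,0],"xyz":[[-0.9,-0.9,0],[0,-0.9,0],[0,0,0]],"rotation":[[0,0,0],[0,0,0],[0,0,0]]}'
python3 - <<'E'
from h import *
st(); im,c=shot('wrist'); cv2.imwrite('pics/w15.png',im); hsv=cv2.cvtColor(im,cv2.COLOR_BGR2HSV)
for nm,lo,hi,z in(('cu',(3,90,60),(12,255,255),.02),('blk',(0,0,0),(180,255,50),.12)):
  g=cv2.inRange(hsv,lo,hi); n,l,s,ct=cv2.connectedComponentsWithStats(g)
  for i in range(1,n):
    if 150<s[i,4]<9000: print(nm,s[i],ct[i].round(1),cast(c,*ct[i],z).round(4),cast(c,*ct[i],.02).round(4))
E
```

```text
clock: 46.68
ee_pos: [0.4895, -0.2585, 0.1105]
ee_rot: [3.14, 0.001, 1.662]
ft_force: [-0.5, -0.1, 0.1]
width: 0.0426
gripper_force: 0.0
clock: 47.3
ee_pos: [0.4961, -0.3309, 0.1991]
ee_rot: [3.139, 0.002, 1.663]
ft_force: [0.4, 0.6, 0.5]
width: 0.0428
gripper_force: 0.0
clock: 47.68
ee_pos: [0.4257, -0.3732, 0.1985]
ee_rot: [3.141, 0.001, 1.66]
ft_force: [1.4, 0.8, 0.6]
width: 0.0429
gripper_force: 0.0
47.67 p [ 0.4257 -0.3732  0.1985] r [3.141e+00 1.000e-03 1.660e+00] q [-0.86  0.14  1.51  0.    1.49 -0.94] F [1.4 0.8 0.6] w 0.0429 g 0.0
cu [355  61  28  33 408] [364.5  80.5] [ 0.5003 -0.2562  0.02  ] [ 0.5003 -0.2562  0.02  ]
cu [ 249  231   30   69 1181] [262.6 264.2] [ 0.4122 -0.4714  0.02  ] [ 0.4122 -0.4714  0.02  ]
blk [363  57  32  29 698] [378.8  71.4] [ 0.4837 -0.2632  0.12  ] [ 0.5132 -0.2466  0.02  ]
blk [ 349   93   35   52 1611] [365.9 118.4] [ 0.4802 -0.2946  0.12  ] [ 0.5081 -0.2923  0.02  ]
blk [265 192  23  41 475] [276.5 204.9] [ 0.4215 -0.365   0.12  ] [ 0.4227 -0.3948  0.02  ]
blk [503 196  43  25 598] [521.9 208.6] [ 0.6144 -0.351   0.12  ] [ 0.7034 -0.3744  0.02  ]
```

The knob measures θ≈1.39, so it is closed. Next I move back to see the whole round bar.

```bash
python3 -m creep '{"jaw":[0,0,0,0,0,0],"xyz":[[-0.9,-0.1,0.2],[-0.9,-0.1,0.2],[-0.9,-0.1,0.2],[-0.9,-0.1,0.2],[-0.9,-0.1,0.2],[0,0,0]],"rotation":[[0,0,0],[0,0,0],[0,0,0],[0,0,0],[0,0,0],[0,0,0]]}'
python3 - <<'E'
from h import *
st(); im,c=shot('wrist'); cv2.imwrite('pics/w16.png',im); bar(im,c,.018)
hsv=cv2.cvtColor(im,cv2.COLOR_BGR2HSV)
g=cv2.inRange(hsv,(0,0,0),(180,255,60)); n,l,s,ct=cv2.connectedComponentsWithStats(g)
for i in range(1,n):
    if 150<s[i,4]<9000: print('blk',s[i],ct[i].round(1),cast(c,*ct[i],.02).round(4))
E
```

```text
clock: 48.48
ee_pos: [0.4241, -0.555, 0.1567]
ee_rot: [3.141, -0.0, 1.661]
ft_force: [0.3, 0.6, 0.5]
width: 0.0426
gripper_force: 0.0
48.48 p [ 0.4241 -0.555   0.1567] r [ 3.141 -0.     1.661] q [-1.03  0.44  1.22  0.    1.48 -1.12] F [0.3 0.6 0.5] w 0.0426 g 0.0
rect ((276.5384521484375, 107.80769348144531), (25.298980712890625, 111.19784545898438), 11.309932708740234)
ends [287.4  53.3] [ 0.4182 -0.4275  0.018 ] [265.6 162.3] [ 0.4064 -0.5231  0.018 ] len 0.0963 w 0.0218
blk [115   0 102  20 357] [171.7  12. ] [ 0.3198 -0.4057  0.02  ]
blk [ 274    0   39   59 1118] [295.3  22. ] [ 0.4225 -0.4039  0.02  ]
```

```bash
python3 -c "
from h import *
go(.421,-.4052,.10,1.448)"
python3 -m creep '{"jaw":[0,0,0],"xyz":[[0,0,0],[0,0,0],[0,0,0]],"rotation":[[0,0,0.71],[0,0,0.71],[0,0,0.71]]}' >/dev/null
python3 -c "
from h import *
go(.421,-.4052,.10,1.448)"
```

```text
rot [ 0.01 -0.    2.14] then shift [ 3.68 -0.54  1.43] j6 -1.12
rot [ 0.02  0.01 -0.  ] then shift [ 3.65 -0.54  1.48] j6 -0.9
```

```bash
python3 -m creep '{"jaw":[0,0,0,0,0],"xyz":[[0.91,-0.13,0.36],[0.91,-0.13,0.36],[0.91,-0.13,0.36],[0.91,-0.14,0.36],[0,0,0]],"rotation":[[0,0,0],[0,0,0],[0,0,0],[0,0,0],[0,0,0]]}'
python3 - <<'E'
from h import *
im,c=shot('wrist'); cv2.imwrite('pics/w17.png',im)
# grip block edges between fingers: dark mask of the grip ahead of the fingers
g=cv2.cvtColor(im,cv2.COLOR_BGR2GRAY)
for v in (190,205,220,235,250): print(v,g[v,240:325:3].tolist())
go(.421,-.4052,.006,1.448)
E
```

```text
clock: 49.52
ee_pos: [0.421, -0.4033, 0.1006]
ee_rot: [3.141, -0.0, 1.452]
ft_force: [0.2, 0.6, 0.3]
width: 0.0427
gripper_force: 0.0
190 [104, 103, 102, 102, 102, 98, 99, 102, 99, 23, 15, 22, 20, 20, 18, 21, 23, 20, 17, 96, 102, 103, 100, 101, 101, 102, 103, 99, 100]
205 [101, 102, 103, 102, 102, 100, 102, 101, 83, 22, 27, 29, 27, 25, 24, 27, 27, 30, 26, 73, 101, 102, 102, 100, 103, 103, 100, 100, 99]
220 [101, 100, 99, 98, 100, 104, 101, 105, 89, 26, 25, 24, 29, 27, 25, 21, 27, 23, 22, 75, 102, 103, 101, 101, 101, 105, 110, 164, 174]
235 [179, 167, 126, 98, 97, 102, 103, 105, 88, 22, 23, 25, 27, 29, 22, 28, 23, 24, 26, 73, 104, 158, 176, 174, 175, 175, 177, 176, 172]
250 [134, 176, 175, 174, 168, 172, 173, 174, 175, 132, 90, 100, 105, 107, 111, 104, 107, 94, 113, 175, 178, 177, 177, 176, 173, 175, 175, 109, 26]
rot [0.02 0.01 0.03] then shift [-0.   -0.    2.38] j6 -0.78
```

Run:
```python
from h import *
f,cx,cy=np.load('w1.npy'); E=toolpose()@np.array(vision.get_calibration('wrist')['mount']); c=(f,cx,cy,E)
im=cv2.imread('pics/w17.png'); g=cv2.cvtColor(im,cv2.COLOR_BGR2GRAY); print(g[100:260:6,281].tolist())
for v in (130,140,150,160,248): print(v,cast(c,281,v,.024).round(4),cast(c,281,v,.0).round(4))
```

```text
[99, 101, 102, 100, 102, 98, 101, 102, 99, 104, 104, 104, 102, 103, 102, 23, 27, 27, 19, 27, 27, 30, 28, 26, 51, 107, 108]
130 [ 0.4292 -0.3402  0.024 ] [ 0.4291 -0.3411  0.    ]
140 [ 0.4284 -0.3472  0.024 ] [ 0.4282 -0.3489  0.    ]
150 [ 0.4275 -0.3544  0.024 ] [ 0.4272 -0.3569  0.    ]
160 [ 0.4266 -0.3617  0.024 ] [ 0.4263 -0.365   0.    ]
248 [ 0.418  -0.4329  0.024 ] [ 0.4167 -0.444   0.    ]
```

```bash
python3 -m creep '{"jaw":[0,0,0,0,0,0,0],"xyz":[[-0.05,0,0.6],[0,0,0.6],[0,0,0.6],[0,0,0.3],[0,0,0.15],[0,0,0.1],[0,0,0]],"rotation":[[0,0,0],[0,0,0],[0,0,0],[0,0,0],[0,0,0],[0,0,0],[0,0,0]]}'
python3 -m creep '{"jaw":[-1,-1,-1,-1,-1],"xyz":[[0,0,0],[0,0,0],[0,0,0],[0,0,0],[0,0,0]],"rotation":[[0,0,0],[0,0,0],[0,0,0],[0,0,0],[0,0,0]]}' 100
python3 -m creep '{"jaw":[-1,-1,-1,-1,-1,-1,-1],"xyz":[[0,0,-0.3],[0,0,-0.7],[0,0,-0.9],[0,0,-0.9],[0,0,-0.9],[0,0,-0.9],[0,0,0]],"rotation":[[0,0,0],[0,0,0],[0,0,0],[0,0,0],[0,0,0],[0,0,0],[0,0,0]]}'
python3 - <<'E'
from h import *
C=np.array([.475,-.0575]);u=np.array([-.0914,.9958]); P=C+u*(.19+.1175+.025); print(P); go(*P,.195,1.662)
im,_=shot('top'); hsv=cv2.cvtColor(im,cv2.COLOR_BGR2HSV);
E
```

```text
clock: 50.45
ee_pos: [0.4204, -0.4089, 0.0071]
ee_rot: [3.14, 0.001, 1.449]
ft_force: [-0.6, 0.1, 1.2]
width: 0.0427
gripper_force: 0.0
clock: 51.08
ee_pos: [0.4206, -0.4091, 0.0077]
ee_rot: [3.139, 0.002, 1.449]
ft_force: [-1.0, 1.8, 6.6]
width: 0.023
gripper_force: 99.1
clock: 51.95
ee_pos: [0.4206, -0.4092, 0.1942]
ee_rot: [3.137, 0.004, 1.449]
ft_force: [0.5, 1.0, -3.1]
width: 0.0239
gripper_force: 98.7
[0.4446095 0.2736035]
rot [ 0.04  0.05 -2.13] then shift [16.94  2.15 -0.02] j6 -0.78
```

```bash
python3 -m creep '{"jaw":[-1,-1,-1,-1,-1,-1],"xyz":[[0,0,0],[0,0,0],[0,0,0],[0.94,0.12,0],[0.94,0.12,0],[0.94,0.12,0]],"rotation":[[0.04,0.05,-0.71],[0,0,-0.71],[0,0,-0.71],[0,0,0],[0,0,0],[0,0,0]]}' >/dev/null
python3 -m creep '{"jaw":[-1,-1,-1,-1,-1,-1,-1,-1],"xyz":[[0.94,0.12,0],[0.94,0.12,0],[0.94,0.12,0],[0.94,0.12,0],[0.94,0.12,0],[0.94,0.12,0],[0.94,0.12,0],[0.94,0.12,0]],"rotation":[[0,0,0],[0,0,0],[0,0,0],[0,0,0],[0,0,0],[0,0,0],[0,0,0],[0,0,0]]}' >/dev/null
python3 -m creep '{"jaw":[-1,-1,-1,-1,-1,-1,-1,-1],"xyz":[[0.94,0.12,0],[0.94,0.12,0],[0.94,0.12,0],[0.94,0.12,0],[0.94,0.12,0],[0.94,0.12,0],[0.94,0.12,0],[0,0,0]],"rotation":[[0,0,0],[0,0,0],[0,0,0],[0,0,0],[0,0,0],[0,0,0],[0,0,0],[0,0,0]]}'
python3 - <<'E'
from h import *
go(.4446,.2736,.0597,1.662)
E
```

```text
clock: 54.75
ee_pos: [0.4438, 0.275, 0.1921]
ee_rot: [-3.137, -0.004, 1.664]
ft_force: [-0.8, -1.5, -3.7]
width: 0.0237
gripper_force: 98.8
rot [-0.05 -0.04  0.02] then shift [-0.04  0.02  3.31] j6 0.31
```

```bash
python3 -m creep '{"jaw":[-1,-1,-1,-1,-1,-1,-1],"xyz":[[-0.04,0.02,0.6],[0,0,0.7],[0,0,0.7],[0,0,0.7],[0,0,0.4],[0,0,0.15],[0,0,0]],"rotation":[[-0.05,-0.04,0.02],[0,0,0],[0,0,0],[0,0,0],[0,0,0],[0,0,0],[0,0,0]]}'
python3 - <<'E'
from h import *
C=np.array([.475,-.0575]);u=np.array([-.0914,.9958]);p=toolpose()[:3,3]; d=p[:2]-C; print('bank',d@[u[1],-u[0]],d@u,p[2])
go(.4446,.2736,.0597,1.662)
E
```

```text
clock: 55.62
ee_pos: [0.4459, 0.2719, 0.0639]
ee_rot: [3.139, -0.001, 1.66]
ft_force: [0.6, -0.5, -2.7]
width: 0.0238
gripper_force: 98.7
bank 0.0011694584681565603 0.33065491802226415 0.0638568654845934
rot [ 0.03 -0.01 -0.02] then shift [ 0.05 -0.03  0.1 ] j6 0.31
```

```bash
python3 -m creep '{"jaw":[-1,-1,-1,-1],"xyz":[[0,-0.03,0.1],[-0.3,0,0],[-0.2,0,0],[0,0,0]],"rotation":[[0.03,0,-0.02],[0,0,0],[0,0,0],[0,0,0]]}'
python3 -m creep '{"jaw":[-1,-1,-1,-1,-1,-1],"xyz":[[-0.12,0,0],[-0.12,0,0],[-0.12,0,0],[-0.12,0,0],[0,0,0],[0,0,0]],"rotation":[[0,0,0],[0,0,0],[0,0,0],[0,0,0],[0,0,0],[0,0,0]]}'
```

```text
clock: 56.12
ee_pos: [0.4467, 0.2512, 0.0599]
ee_rot: [3.141, -0.001, 1.661]
ft_force: [0.0, 0.3, -3.5]
width: 0.0237
gripper_force: 98.7
clock: 56.88
ee_pos: [0.4482, 0.2329, 0.0596]
ee_rot: [-3.142, -0.001, 1.662]
ft_force: [-0.4, 0.3, -3.7]
width: 0.0233
gripper_force: 98.7
```

```bash
python3 -m creep '{"jaw":[-1,-1,-1,-1,-1],"xyz":[[-0.12,0,0],[-0.12,0,0],[-0.12,0,0],[-0.12,0,0],[0,0,0]],"rotation":[[0,0,0],[0,0,0],[0,0,0],[0,0,0],[0,0,0]]}'
python3 -m creep '{"jaw":[-1,-1,-1,-1,-1,-1],"xyz":[[-0.12,0,0],[-0.12,0,0],[-0.12,0,0],[-0.12,0,0],[0,0,0],[0,0,0]],"rotation":[[0,0,0],[0,0,0],[0,0,0],[0,0,0],[0,0,0],[0,0,0]]}'
```

```text
clock: 57.5
ee_pos: [0.4501, 0.2133, 0.0597]
ee_rot: [3.142, -0.0, 1.661]
ft_force: [0.3, -0.8, -3.4]
width: 0.0238
gripper_force: 98.7
clock: 58.25
ee_pos: [0.4517, 0.1945, 0.0596]
ee_rot: [-3.142, -0.0, 1.662]
ft_force: [0.8, -1.8, -3.1]
width: 0.0234
gripper_force: 98.8
```

```bash
python3 -m creep '{"jaw":[-1,-1,-1,-1,-1],"xyz":[[-0.12,0,0],[-0.12,0,0],[-0.12,0,0],[-0.06,0,0],[0,0,0]],"rotation":[[0,0,0],[0,0,0],[0,0,0],[0,0,0],[0,0,0]]}'
python3 -m creep '{"jaw":[-1,-1,-1,-1],"xyz":[[-0.06,0,0],[-0.04,0,0],[0,0,0],[0,0,0]],"rotation":[[0,0,0],[0,0,0],[0,0,0],[0,0,0]]}'
```

```text
clock: 58.88
ee_pos: [0.4533, 0.1775, 0.0596]
ee_rot: [-3.142, -0.0, 1.661]
ft_force: [2.1, -0.8, -1.8]
width: 0.0238
gripper_force: 98.9
clock: 59.38
ee_pos: [0.4536, 0.1738, 0.0596]
ee_rot: [-3.141, -0.0, 1.662]
ft_force: [2.3, -2.6, -2.8]
width: 0.0234
gripper_force: 98.9
```

```bash
python3 -m creep '{"jaw":[-1,-1,-1,-1],"xyz":[[-0.05,0,0],[-0.05,0,0],[0,0,0],[0,0,0]],"rotation":[[0,0,0],[0,0,0],[0,0,0],[0,0,0]]}'
```

```text
clock: 59.88
ee_pos: [0.4537, 0.1729, 0.0599]
ee_rot: [3.141, -0.006, 1.662]
ft_force: [-0.3, 33.5, -0.6]
width: 0.0233
gripper_force: 99.0
```

```bash
python3 -m creep '{"jaw":[-1,-1,-1],"xyz":[[-0.04,0,0],[0,0,0],[0,0,0]],"rotation":[[0,0,0],[0,0,0],[0,0,0]]}'
python3 -m creep '{"jaw":[-1,0,0,0,0],"xyz":[[0.04,0,0],[0,0,0],[0,0,0],[0,0,0],[0,0,0]],"rotation":[[0,0,0],[0,0,0],[0,0,0],[0,0,0],[0,0,0]]}'
python3 -m creep '{"jaw":[0,0,0,0,0,0],"xyz":[[0,0,-0.3],[0,0,-0.5],[0,0,-0.9],[0,0,-0.9],[0,0,-0.9],[0,0,0]],"rotation":[[0,0,0],[0,0,0],[0,0,0],[0,0,0],[0,0,0],[0,0,0]]}'
python3 - <<'E'
from h import *
C=np.array([.475,-.0575]);u=np.array([-.0914,.9958]);x=np.array([.9958,.0914]); K=C+u*.15-x*.054; print('knob exp',K); go(*K,.20,1.662)
E
```

```text
clock: 60.25
ee_pos: [0.4537, 0.1728, 0.0601]
ee_rot: [3.141, -0.009, 1.662]
ft_force: [-3.9, 49.4, 0.3]
width: 0.0235
gripper_force: 99.1
clock: 60.88
ee_pos: [0.454, 0.1697, 0.0596]
ee_rot: [-3.141, -0.0, 1.662]
ft_force: [0.9, -0.5, 0.7]
width: 0.0428
gripper_force: 0.0
clock: 61.62
ee_pos: [0.4549, 0.17, 0.203]
ee_rot: [3.137, -0.001, 1.662]
ft_force: [0.1, 0.4, -1.0]
width: 0.0429
gripper_force: 0.0
knob exp [0.4075168 0.0869344]
rot [ 0.05 -0.01 -0.  ] then shift [-1.96 -1.37  0.08] j6 0.11
```

```bash
python3 -m creep '{"jaw":[0,0,0],"xyz":[[-0.98,-0.69,0],[-0.98,-0.68,0],[0,0,0]],"rotation":[[0.05,0,0],[0,0,0],[0,0,0]]}'
python3 - <<'E'
from h import *
go(.4075,.0869,.110,1.662); im,c=shot('wrist'); cv2.imwrite('pics/w18.png',im); hsv=cv2.cvtColor(im,cv2.COLOR_BGR2HSV)
for nm,lo,hi,z in(('cu',(3,90,60),(12,255,255),.074),('brass',(15,100,70),(30,255,255),.084),('blk',(0,0,0),(180,255,50),.125)):
  g=cv2.inRange(hsv,lo,hi); n,l,s,ct=cv2.connectedComponentsWithStats(g)
  for i in range(1,n):
    if 150<s[i,4]<6000: print(nm,s[i],ct[i].round(1),cast(c,*ct[i],z).round(4))
E
```

```text
clock: 62.0
ee_pos: [0.4054, 0.085, 0.1998]
ee_rot: [-3.137, -0.0, 1.659]
ft_force: [1.2, 1.0, 0.7]
width: 0.0426
gripper_force: 0.0
rot [-0.05 -0.   -0.03] then shift [0.04 0.06 2.24] j6 -0.07
cu [330 130  26  28 670] [342.4 143.3] [0.4549 0.1419 0.074 ]
cu [476 328  21  19 223] [486.5 335.8] [ 0.6432 -0.0496  0.074 ]
brass [320 155  45  14 511] [342.  162.4] [0.4549 0.1262 0.084 ]
blk [ 327   77   35   53 1706] [344.  102.7] [0.4413 0.1726 0.125 ]
blk [276 191  22  25 424] [286.2 203.3] [0.408  0.0963 0.125 ]
```

```bash
python3 -m creep '{"jaw":[0,0,0,0,0,0,0],"xyz":[[0.24,0.09,0.5],[0,0,0.6],[0,0,0.6],[0,0,0.3],[0,0,0.15],[0,0,0.07],[0,0,0]],"rotation":[[-0.05,0,-0.03],[0,0,0],[0,0,0],[0,0,0],[0,0,0],[0,0,0],[0,0,0]]}'
python3 - <<'E'
from h import *
st(); im,c=shot('wrist'); cv2.imwrite('pics/w19.png',im); hsv=cv2.cvtColor(im,cv2.COLOR_BGR2HSV)
g=cv2.inRange(hsv,(0,0,0),(180,255,50)); n,l,s,ct=cv2.connectedComponentsWithStats(g)
for i in range(1,n):
    if 150<s[i,4]<8000: print(s[i],ct[i].round(1),cast(c,*ct[i],.131).round(4))
E
```

```text
clock: 62.92
ee_pos: [0.4094, 0.0967, 0.1113]
ee_rot: [3.141, -0.001, 1.665]
ft_force: [0.0, -1.0, -0.0]
width: 0.0425
gripper_force: 0.0
62.92 p [0.4094 0.0967 0.1113] r [ 3.141e+00 -1.000e-03  1.665e+00] q [ 0.05 -0.1   1.94  0.    1.3  -0.05] F [ 0. -1. -0.] w 0.0425 g 0.0
[ 339   78   53   77 3673] [364.3 115.3] [0.4352 0.1743 0.131 ]
[ 263  246   32   50 1269] [278.8 270.8] [0.4076 0.1022 0.131 ]
```

```bash
python3 -m creep '{"jaw":[-1,-1,-1,-1,-1],"xyz":[[0,0,0],[0,0,0],[0,0,0],[0,0,0],[0,0,0]],"rotation":[[0,0,0],[0,0,0],[0,0,0],[0,0,0],[0,0,0]]}' 30
python3 -m creep '{"jaw":[-1,-1,-1,-1],"xyz":[[0.25,0.08,0],[0.23,0.13,0],[0,0,0],[0,0,0]],"rotation":[[0,0,0],[0,0,0],[0,0,0],[0,0,0]]}'
```

```text
clock: 63.6
ee_pos: [0.4087, 0.0967, 0.1113]
ee_rot: [-3.141, -0.001, 1.665]
ft_force: [-7.1, -0.9, 7.4]
width: 0.0169
gripper_force: 29.1
clock: 64.1
ee_pos: [0.4129, 0.1179, 0.111]
ee_rot: [-3.135, -0.003, 1.665]
ft_force: [-31.6, 12.1, 22.2]
width: 0.0168
gripper_force: 31.3
```

```bash
python3 -m creep '{"jaw":[-1,-1,-1],"xyz":[[0,-0.06,-0.03],[0,0,0],[0,0,0]],"rotation":[[0,0,0],[0,0,0],[0,0,0]]}'
python3 -m creep '{"jaw":[-1,-1,-1],"xyz":[[0.15,0.06,0],[0,0,0],[0,0,0]],"rotation":[[0,0,0],[0,0,0],[0,0,0]]}'
```

```text
clock: 64.47
ee_pos: [0.4122, 0.1166, 0.1115]
ee_rot: [-3.139, -0.001, 1.665]
ft_force: [-9.1, 4.4, -3.8]
width: 0.0167
gripper_force: 31.2
clock: 64.85
ee_pos: [0.4144, 0.1227, 0.1115]
ee_rot: [-3.14, -0.001, 1.665]
ft_force: [-4.6, 3.2, -7.5]
width: 0.0168
gripper_force: 30.8
```

```bash
python3 -m creep '{"jaw":[-1,-1,-1,-1],"xyz":[[0.13,0.09,0],[0.11,0.11,0],[0.17,0.2,0],[0,0,0]],"rotation":[[0,0,0],[0,0,0],[0,0,0],[0,0,0]]}'
python3 -m creep '{"jaw":[-1,-1,-1],"xyz":[[0.1,0.2,0],[0,0,0],[0,0,0]],"rotation":[[0,0,0],[0,0,0],[0,0,0]]}'
```

```text
clock: 65.35
ee_pos: [0.4284, 0.1418, 0.1117]
ee_rot: [-3.138, -0.003, 1.665]
ft_force: [-12.6, 14.3, -0.3]
width: 0.0166
gripper_force: 32.4
clock: 65.72
ee_pos: [0.4359, 0.1468, 0.1117]
ee_rot: [-3.139, -0.004, 1.665]
ft_force: [-10.5, 20.0, -2.8]
width: 0.0163
gripper_force: 32.4
```

```bash
python3 -m creep '{"jaw":[-1,-1,-1,-1],"xyz":[[0.11,0.16,0],[0.05,0.17,0],[0,0,0],[0,0,0]],"rotation":[[0,0,0],[0,0,0],[0,0,0],[0,0,0]]}'
python3 -m creep '{"jaw":[-1,-1,-1],"xyz":[[0.01,0.08,0],[0,0,0],[0,0,0]],"rotation":[[0,0,0],[0,0,0],[0,0,0]]}'
```

```text
clock: 66.22
ee_pos: [0.4481, 0.1541, 0.1117]
ee_rot: [-3.138, -0.004, 1.665]
ft_force: [-15.3, 16.8, -0.4]
width: 0.016
gripper_force: 29.5
clock: 66.6
ee_pos: [0.4485, 0.1543, 0.1113]
ee_rot: [-3.132, -0.003, 1.665]
ft_force: [-41.0, 10.2, 13.5]
width: 0.0163
gripper_force: 31.1
```

```bash
python3 -m creep '{"jaw":[-1,0,0,0],"xyz":[[0,-0.03,0],[0,0,0],[0,0,0],[0,0,0]],"rotation":[[0,0,0],[0,0,0],[0,0,0],[0,0,0]]}'
python3 -m creep '{"jaw":[0,0,0,0,0,0],"xyz":[[0,0,-0.5],[0,0,-0.8],[0,0,-0.9],[0,0,0],[0,0,0],[0,0,0]],"rotation":[[0,0,0],[0,0,0],[0,0,0],[0,0,0],[0,0,0],[0,0,0]]}'
python3 - <<'E'
from h import *
st(); im,c=shot('wrist'); cv2.imwrite('pics/w20.png',im); hsv=cv2.cvtColor(im,cv2.COLOR_BGR2HSV)
for nm,lo,hi,z in(('cu',(3,90,60),(12,255,255),.074),('brass',(15,100,70),(30,255,255),.084),('blk',(0,0,0),(180,255,50),.125)):
  g=cv2.inRange(hsv,lo,hi); n,l,s,ct=cv2.connectedComponentsWithStats(g)
  for i in range(1,n):
    if 50<s[i,4]<6000: print(nm,s[i],ct[i].round(1),cast(c,*ct[i],z).round(4))
E
```

```text
clock: 67.1
ee_pos: [0.452, 0.1532, 0.1123]
ee_rot: [3.141, -0.0, 1.665]
ft_force: [0.8, 1.1, 0.1]
width: 0.0423
gripper_force: 0.0
clock: 67.85
ee_pos: [0.4513, 0.1532, 0.1991]
ee_rot: [-3.14, -0.0, 1.665]
ft_force: [0.3, 0.3, -0.0]
width: 0.043
gripper_force: 0.0
67.85 p [0.4513 0.1532 0.1991] r [-3.14  -0.     1.665] q [ 0.16 -0.04  1.7   0.    1.48  0.07] F [ 0.3  0.3 -0. ] w 0.043 g 0.0
cu [275 198  23  28 455] [287.9 209.5] [0.4585 0.1441 0.074 ]
brass [285 216  23  21 281] [297.1 228. ] [0.4684 0.1298 0.084 ]
brass [262 330   9  13  81] [266.2 334.9] [0.4491 0.0065 0.084 ]
brass [300 330   8  13  79] [303.7 335.1] [0.4887 0.0101 0.084 ]
blk [ 272  150   29   49 1313] [286.  173.8] [0.4516 0.1875 0.125 ]
blk [266 211  21  29 459] [276.1 225. ] [0.4479 0.1462 0.125 ]
blk [280 330  11   7  66] [285.  332.9] [0.4648 0.0454 0.125 ]
```

Knob 2 measures θ≈1.42, so it is closed. One last check from above of the cells, bars and levers before handing in.

```bash
python3 -m creep '{"jaw":[0,0,0,0,0,0,0,0],"xyz":[[0,0,-0.9],[0,0,-0.9],[-0.9,-0.1,-0.9],[-0.9,-0.1,0],[-0.9,-0.1,0],[-0.9,-0.1,0],[-0.9,-0.1,0],[0,0,0]],"rotation":[[0,0,0],[0,0,0],[0,0,0],[0,0,0],[0,0,0],[0,0,0],[0,0,0],[0,0,0]]}' >/dev/null
python3 -m creep '{"jaw":[0,0,0,0,0,0,0,0],"xyz":[[-0.9,-0.1,0],[-0.9,-0.1,0],[-0.9,-0.1,0],[-0.9,-0.1,0],[-0.9,-0.1,0],[-0.9,-0.1,0],[0,0,0],[0,0,0]],"rotation":[[0,0,0],[0,0,0],[0,0,0],[0,0,0],[0,0,0],[0,0,0],[0,0,0],[0,0,0]]}'
python3 - <<'E'
from h import *
im,c=shot('wrist'); hsv=cv2.cvtColor(im,cv2.COLOR_BGR2HSV)
C=np.array([.475,-.0575]);u=np.array([-.0914,.9958]);x=np.array([.9958,.0914])
bf=lambda p:(np.round(1e3*((p[:2]-C)@x),1),np.round(1e3*((p[:2]-C)@u),1))
for nm,lo,hi,z,a in(('cu',(3,90,60),(12,255,255),.074,40),('port',(10,100,70),(30,255,255),.115,15),('blk',(0,0,0),(180,255,50),.076,80)):
  g=cv2.inRange(hsv,lo,hi); n,l,s,ct=cv2.connectedComponentsWithStats(g)
  for i in range(1,n):
    if a<s[i,4]<6000:
      b=bf(cast(c,*ct[i],z))
      if abs(b[0])<70: print(nm,s[i].tolist(),*b, 'knob',*bf(cast(c,*ct[i],.12)) if nm=='blk' else '')
E
```

```text
clock: 69.9
ee_pos: [0.4451, -0.2445, 0.3075]
ee_rot: [-3.141, -0.001, 1.665]
ft_force: [-1.0, 0.3, -0.3]
width: 0.0427
gripper_force: 0.0
cu [317, 185, 6, 16, 75] 4.7 -203.2 knob
port [305, 1, 9, 11, 76] -19.7 -3.4 knob
port [340, 1, 9, 11, 78] 15.2 -3.3 knob
port [278, 7, 3, 20, 60] -49.3 -12.3 knob
port [357, 7, 4, 20, 63] 30.0 -12.2 knob
port [278, 33, 3, 19, 57] -49.2 -35.0 knob
port [355, 33, 4, 20, 58] 30.1 -35.3 knob
port [306, 35, 8, 10, 67] -18.2 -32.7 knob
port [340, 35, 9, 10, 68] 16.9 -32.8 knob
port [278, 58, 3, 18, 53] -49.2 -57.7 knob
port [353, 58, 5, 19, 53] 29.9 -58.6 knob
port [305, 66, 8, 9, 62] -18.3 -61.0 knob
port [338, 66, 9, 9, 59] 16.8 -61.1 knob
port [278, 83, 3, 17, 35] -48.9 -81.2 knob
port [352, 82, 4, 18, 49] 30.0 -81.6 knob
port [351, 105, 3, 9, 24] 29.9 -99.9 knob
port [278, 106, 3, 8, 17] -48.8 -100.6 knob
port [303, 180, 9, 7, 43] -16.4 -180.6 knob
port [319, 180, 14, 9, 70] 4.1 -181.3 knob
blk [305, 192, 19, 38, 279] -5.1 -218.9 knob -10.0 -206.1
```

```bash
python3 -c "
from bench import close_job
print(close_job())"
```

```text
the job is handed in; nothing more can be done
None
```

The job is handed in at about 70 s of the 210 s: both loose cells are in bays 3 and 0, the square and round bars are each fed to their stop (judged by force and position, not seen), and both levers are closed at about 1.4 rad.

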